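# Open the exposure unit, lock its lid and clear the glass

## Task

Make the exposure unit ready for the next screen: slip the blade of the palette knife into the slot at the front of the shut lid, lever the lid up and swing it right up until it stands about upright, then lock it there by pushing the loose lock pin from outside through the eye of the bracket, fully home against its black handle. Then wipe all the loose blue flakes off the glass into the steel catch tray along its front with the scraper block; as long as the flakes lie on the glass, keep the fingers off them. At the end the lid is still up and pinned, the knife and the scraper block lie on the rubber tool mat again, and the other things on the table have been left alone.

Things in the scene. Friction and masses are not known exactly. Their poses are not given: they have to be found in the camera images.
- unit: Exposure unit, a fixed grey case 240 mm deep (x from -120 to 120) and 290 mm wide (y from -160 to 130), its flat top (glass and rim flush) 80 mm above the table. Origin on the table; x points from the catch tray in front to the hinge at the back, y to the left (bracket side), z up. Its place and yaw vary.
- lid: Aluminium lid, a hollow cover 200 mm deep, 240 wide, 22 high: 6 mm top plate, 8 mm thick skirt all round, open beneath (16 mm free inside). 0.3 kg. Shut, its skirt is 1 mm above the case's top. Origin on the hinge axis at the back, level with the skirt's lower edge; -x points to its front edge (200 mm away), y to the left, z through the top plate.
- lid_hinge (a joint): Opening angle of the lid, rad: 0 shut, 1.57 upright, stop at 1.7. A stiff friction hinge: the lid stays at whatever angle it is left; about 4 N upwards at its front edge lifts it.
- slot (a point): Middle of the slot's mouth in the outer face of the lid's front skirt, 3.5 mm above the skirt's lower edge; moves with the lid, axes as the lid's. The slot: the middle 80 mm of the front skirt is cut away 7 mm high from its lower edge; the skirt is 8 mm thick, behind it the lid is hollow. A dark wear plate on the lid marks it.
- lid_axis (a point): Middle of the lid's hinge axis, 81 mm above the table; the axis runs along the lid's y.
- eye (a point): Centre of the mouth, on the outer (left) face, of the eye: an 11 mm hole through a steel block 32 x 32 mm, 26 mm long, on the upright bracket at the unit's left, 200 mm above the table, 50 mm in front of the hinge axis. y points outwards along the hole, axes as the unit's; the pin goes in towards -y. It passes only in front of a lid opened beyond 1.25 rad, and then holds it up.
- pin: Loose lock pin, 60 g: a round steel shaft of 8 mm, 67 mm long with a tapered tip, on a square black handle 16 x 16 mm and 45 mm long. Origin on its axis at the shoulder where the shaft leaves the handle; x points along the shaft to the tip. It lies left of the unit on the table, axis 8 mm above it. Fully home: the handle's front face lies at the eye's mouth.
- knife: Palette knife, 90 g: wooden handle 90 x 18 x 16 mm (x from -70 to +20 mm) and a straight steel blade 75 mm long, 22 mm wide, 2 mm thick (x from 20 to about 103 mm at its rounded tip, square for contact up to 95 mm). Origin on the handle's axis, 20 mm behind the blade's root, 8 mm above the underside; x points to the tip, z is normal to the blade. Lies on the tool mat.
- scraper: Scraper block, 0.16 kg: 110 mm long (x), wood 36 mm thick (y, 12 to 48 mm up), on a rubber foot 40 mm thick and 12 mm high. Origin in the middle of its underside. Stands on the tool mat.
- mat: Black rubber tool mat, 210 (x) x 190 (y) x 4 mm, fixed on the table right of the unit. Origin in the middle of its underside.
- glass (a point): Middle of the front edge of the case's top, 80 mm above the table; axes as the unit's. From here the flat top reaches 240 mm back (+x), 130 mm to the left and right.
- tray (a point): Middle of the catch tray's floor, 30 mm above the table; the tray (inside 64 mm in x, 258 mm in y, rim 50 mm above the table) runs along the case's front face, from 0 to 69 mm in front of it. Axes as the unit's.
- flake0: Loose blue flake of dried emulsion, about 22 x 16 x 7 mm, 12 g, on the glass under the lid (may be absent: 3 to 6 are there). Origin in the middle of its underside.
- flake1: Loose blue flake of dried emulsion, about 18 x 18 x 7 mm, 12 g, on the glass under the lid (may be absent: 3 to 6 are there). Origin in the middle of its underside.
- flake2: Loose blue flake of dried emulsion, about 24 x 14 x 7 mm, 12 g, on the glass under the lid (may be absent: 3 to 6 are there). Origin in the middle of its underside.
- flake3: Loose blue flake of dried emulsion, about 19 x 15 x 7 mm, 12 g, on the glass under the lid (may be absent: 3 to 6 are there). Origin in the middle of its underside.
- flake4: Loose blue flake of dried emulsion, about 21 x 19 x 7 mm, 12 g, on the glass under the lid (may be absent: 3 to 6 are there). Origin in the middle of its underside.
- flake5: Loose blue flake of dried emulsion, about 17 x 14 x 7 mm, 12 g, on the glass under the lid (may be absent: 3 to 6 are there). Origin in the middle of its underside.
- bottle: Grey squeeze bottle with a blue cap, 60 mm across, 170 mm tall. A bystander: leave it alone.
- cup: White plastic cup, 76 mm across, 85 mm high. A bystander: leave it alone.
- tape: Roll of tape lying flat, 90 mm across, 25 mm high. A bystander: leave it alone.
- jar: Green glass jar with a black cap, 68 mm across, 75 mm high. A bystander: leave it alone.
- brush: Brush with a wooden handle, lying flat. A bystander: leave it alone.
- coater: Aluminium coating trough with black ends, 206 x 58 x 40 mm. A bystander: leave it alone.
There are look-alikes about, which are no part of the job. Leave any green or red look-alike of the scraper alone.

How it is judged:
On the way, in this order (a step that is already met when the one before it is completed fails the run):
1. the knife's blade bears on the lid and has levered it up at least 0.12 rad (value of joint lid_hinge above 0.12 rad and contact force between knife and lid above 0.5 N), for 0.1 s.
2. the lid is swung up beyond 1.3 rad (value of joint lid_hinge above 1.3 rad), for 0.2 s.
3. the lock pin is through the eye, fully home, with the lid up (value of joint lid_hinge above 1.2 rad and x of pin in the frame of eye between -0.004 and 0.004 m and z of pin in the frame of eye between -0.005 and 0.005 m and y of pin in the frame of eye between -0.01 and 0.006 m and angle between the x axis of pin and the y axis of eye, either way round below 0.2 rad), for 0.2 s.
4. the scraper block is set on the glass (x of scraper in the frame of glass between 0 and 0.24 m and y of scraper in the frame of glass between -0.13 and 0.13 m and z of scraper in the frame of glass between -0.005 and 0.006 m), for 0.1 s.
5. all flakes lie in the catch tray (x of flake0 in the frame of tray between -0.036 and 0.036 m and y of flake0 in the frame of tray between -0.131 and 0.131 m and z of flake0 in the frame of tray between -0.01 and 0.03 m and x of flake1 in the frame of tray between -0.036 and 0.036 m and y of flake1 in the frame of tray between -0.131 and 0.131 m and z of flake1 in the frame of tray between -0.01 and 0.03 m and x of flake2 in the frame of tray between -0.036 and 0.036 m and y of flake2 in the frame of tray between -0.131 and 0.131 m and z of flake2 in the frame of tray between -0.01 and 0.03 m and x of flake3 in the frame of tray between -0.036 and 0.036 m and y of flake3 in the frame of tray between -0.131 and 0.131 m and z of flake3 in the frame of tray between -0.01 and 0.03 m and x of flake4 in the frame of tray between -0.036 and 0.036 m and y of flake4 in the frame of tray between -0.131 and 0.131 m and z of flake4 in the frame of tray between -0.01 and 0.03 m and x of flake5 in the frame of tray between -0.036 and 0.036 m and y of flake5 in the frame of tray between -0.131 and 0.131 m and z of flake5 in the frame of tray between -0.01 and 0.03 m), for 0.2 s.
At the end, for the whole second after the job is handed in: The lid stands at 1.2 rad or more; the pin is through the eye, its shoulder within 6 mm of the eye's mouth; every flake that was there lies in the catch tray; the origins of knife and scraper block lie over the tool mat and less than 30 mm above its underside; all of them at rest (all of step 3 and all of step 5 and x of knife in the frame of mat between -0.105 and 0.105 m and y of knife in the frame of mat between -0.095 and 0.095 m and z of knife in the frame of mat between -0.01 and 0.03 m and x of scraper in the frame of mat between -0.105 and 0.105 m and y of scraper in the frame of mat between -0.095 and 0.095 m and z of scraper in the frame of mat between -0.01 and 0.03 m and linear speed of each of knife, scraper, pin, flake0, flake1, flake2, flake3, flake4, flake5 below 0.03 m/s); the robot touches nothing.
It fails at once if the fingers push a flake that lies on the glass ((contact force between the fingers and flake0 above 0.5 N and height (world z) of flake0 above 0.07 m) or (contact force between the fingers and flake1 above 0.5 N and height (world z) of flake1 above 0.07 m) or (contact force between the fingers and flake2 above 0.5 N and height (world z) of flake2 above 0.07 m) or (contact force between the fingers and flake3 above 0.5 N and height (world z) of flake3 above 0.07 m) or (contact force between the fingers and flake4 above 0.5 N and height (world z) of flake4 above 0.07 m) or (contact force between the fingers and flake5 above 0.5 N and height (world z) of flake5 above 0.07 m)).
It fails at once if a bystander is moved more than 30 mm (distance of any of bottle, cup, tape, jar, brush, coater from where it was at the start of the episode above 0.03 m).
Of flake0, flake1, flake2, flake3, flake4, flake5 only 3 to 6 are there at a start; the rules pass over those that are not, and their reading is None.
At some moment in a run one of pin, scraper, knife may be knocked a few centimetres aside while the robot is not near it.
Once in a run the grip may slacken for a moment while it holds something.
It also fails if it takes over 208 s, if anything falls off the work surface, if the arm or the gripper's body presses on something with over 40 N, if the wrist force passes 120 N, or if a joint passes its speed limit or range.

## Robot

A 6-joint arm with a two-finger parallel gripper is mounted at the origin on the work surface. World frame = base frame: x ahead of the robot, y to its left, z up, the work surface at z = 0. Lengths are in m, angles in rad, forces in N, time in s.
With the tool pointing down it reaches from about 0.35 to 0.775 m from the base axis. Payload 5.5 kg.
Tool frame: the origin (TCP) lies on the mounting face of the last link; the fingertips stand 173 mm ahead of it and the grasp point (between the pads) lies 155 mm ahead of it (r.tcp_to_tips is the distance from the TCP to the fingertips, in m); x points along the fingers, y is the direction in which the jaws open and shut, and the axes are right-handed (so a half turn about x gives the same grasp; the last joint's range is limited). The gripper opens to 85 mm and grips with 20 to 120 N. Pads are 22 mm wide; open, the fingers measure 114 mm over their backs; the gripper's body (76 mm by 85 mm) begins 54 mm behind the grasp point. The pads swing forward as they close: fully open they stand 13 mm farther back than shut.
Start: joints at [-0.14, 0.313, 0.046, 1.304, 0, 1.431], TCP at [0.575, -0, 0.405] pointing down, gripper open.
Joint ranges: [-2.76, 2.76], [-0.86, 1.69], [-1.03, 1.26], [-2.2, 2.34], [-1.47, 1.5], [-3.14, 3.14]. Speed limits (rad/s): [2.57, 2.57, 3.14, 3.14, 3.14, 3.14].

## Interface

Orientations are given as a unit quaternion [x, y, z, w].
In Python, from workcell import r, viewer gives the robot as it stands.
- The arm moves only by the shell command python3 -m inch 'ROWS' [FORCE]. ROWS is JSON, a list of rows, each a list of 7 numbers: the shift along the tool's x, y, z in cm, then the turn, a rotation vector about the tool's x, y, z in degrees, then the gripper command: -1 is shut, 1 is fully open, values between are in proportion. In form: [[x, y, z, wx, wy, wz, fingers], ...]. A call has 1 to 5 rows; each row is the pose to reach, as a shift and turn from the pose measured when the call began, along the tool's axes at that moment; what a row does not reach only later rows make up. A row lasts 1/12 s, in which the tool goes at most 41.7 mm and 7.16 degrees, less where a joint would pass 70% of its speed; a pose out of reach is approached as far as the arm can. A call with a gripper value outside its range is refused whole. The fingers move at their own pace and stop on an object; FORCE is the grip in N (left out, the last holds). Time passes only in rows, so rows that repeat a pose let the fingers close. It gives the time, the measured TCP pose, the force and the opening at its end, in the units of the state.
- r.get_state(): the state, without advancing time (a new reading comes with each control period).
- viewer.read_camera(name): name is "scene" or "side" or "wrist"; returns a dict with "frame" (480x640x3 uint8, red, green, blue), "intrinsics" (3x3 intrinsics, pixels), "rvec" (rotation vector, rad) and "tvec" (3), from world to camera coordinates, as OpenCV has them. Camera axes: x right, y down, z forward; pixel columns grow to the right and rows downward; lengths in m; the calibration is good to about 2 mm. A picture is of the moment at which its call begins. There is no depth.
- r.close_job(): hands the job in, once; it reports no verdict.
The state is a dict: "t": time; "joint_pos": joint angles; "dq": joint speeds; "joint_torque": joint torques, N m; "tool_pos": TCP position; "eef_rot": TCP orientation; "contact_force": force on the tool from outside, world axes, zero at the start; "ft_torque": the same for the moment, N m; "grip_width": opening from 0.0 (shut) to 1.0 (fully open).
Only numpy, scipy, OpenCV 4.12 (cv2) and the standard library are available. Lean on these libraries where they do the work, as an engineer would, in place of code of your own. Each camera call takes 0.05 s, during which the arm holds its last target.

## Working session

There is one attempt and no reset: what is moved stays moved. The work goes in short steps, Python scripts to look and compute and a shell command to move; the robot and the scene stay as the last step left them, time stands still between calls to the robot, and variables do not carry over. Pictures are saved under pics/ and viewed, and the job is handed in when it is done.

```bash
ls; mkdir -p pics
cat > h.py <<'E'
import numpy as np,cv2,sys
from scipy.spatial.transform import Rotation as R
from workcell import r,viewer
def snap(n,fn):
    d=viewer.read_camera(n); cv2.imwrite(f'pics/{fn}.png',d['frame'][:,:,::-1])
    np.savez(f'pics/{fn}.npz',K=d['intrinsics'],rvec=d['rvec'],tvec=d['tvec']); return d
def crop(fn,x0,y0,x1,y1,s,out):
    im=cv2.imread(f'pics/{fn}.png')[y0:y1,x0:x1]; cv2.imwrite(f'pics/{out}.png',cv2.resize(im,None,fx=s,fy=s,interpolation=cv2.INTER_CUBIC))
def cal(fn):
    d=np.load(f'pics/{fn}.npz');return d['K'],R.from_rotvec(d['rvec'].ravel()).as_matrix(),d['tvec'].ravel()
def ray(fn,u,v):
    K,M,t=cal(fn); c=-M.T@t; return c,M.T@np.linalg.inv(K)@np.array([u,v,1.])
def onz(fn,u,v,z):
    c,d=ray(fn,u,v); return c+d*(z-c[2])/d[2]
def tri(*obs):
    A=np.zeros((3,3));b=np.zeros(3)
    for fn,u,v in obs:
        c,d=ray(fn,u,v);d=d/np.linalg.norm(d);P=np.eye(3)-np.outer(d,d);A+=P;b+=P@c
    return np.linalg.solve(A,b)
def proj(fn,p):
    K,M,t=cal(fn);q=K@(M@np.asarray(p,float)+t);return q[:2]/q[2]
def tool():
    s=r.get_state();return np.array(s['tool_pos']),R.from_quat(s['eef_rot'])
def to(p,axx,axy=None,g=0.155):
    """shift(cm) and rotvec(deg) in tool axes so grasp point -> p, tool x->axx, tool y->axy"""
    P,Q=tool()
    x=np.array(axx,float);x/=np.linalg.norm(x);y=np.array(axy,float);y-=x*(x@y);y/=np.linalg.norm(y)
    T=R.from_matrix(np.c_[x,y,np.cross(x,y)])
    tcp=np.asarray(p)-g*x
    return np.round(100*(Q.inv().apply(tcp-P)),2),np.round(np.degrees((Q.inv()*T).as_rotvec()),2)
def st():
    s=r.get_state();Q=R.from_quat(s['eef_rot']);print('t',round(s['t'],2),'tcp',np.round(s['tool_pos'],4),'grasp',np.round(np.array(s['tool_pos'])+.155*Q.as_matrix()[:,0],4),'F',np.round(s['contact_force'],1),'g',round(s['grip_width'],3));print(np.round(Q.as_matrix(),3).tolist(),np.round(s['joint_pos'],2))
E
python3 - <<'E'
from h import *
for n in('scene','side','wrist'):
    snap(n,n+'0');K,M,t=cal(n+'0');print(n,K[0,0],-M.T@t,M[2])
st()
E
```

```text
pics
scene 567.7287719823596 [0.99149776 0.62153103 1.49684316] [-0.31417442 -0.40934083 -0.85658305]
side 540.0519895547656 [0.18540085 0.92052823 1.15344505] [ 0.22306471 -0.64998943 -0.72646808]
wrist 410.723897100466 [0.57544283 0.06857645 0.37275505] [-0.00118065 -0.27257211 -0.96213463]
t 0.15 tcp [0.5748 0.     0.404 ] grasp [5.746e-01 1.000e-04 2.490e-01] F [ 0.6  0.2 -0.5] g 1.001
[[-0.001, 1.0, 0.0], [0.0, 0.0, -1.0], [-1.0, -0.001, -0.0]] [-0.14  0.31  0.05  1.3   0.    1.43]
```

View pics/scene0.png

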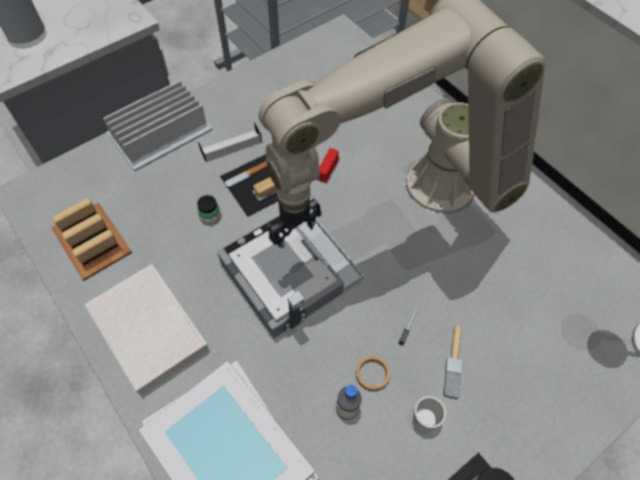

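View pics/side0.png

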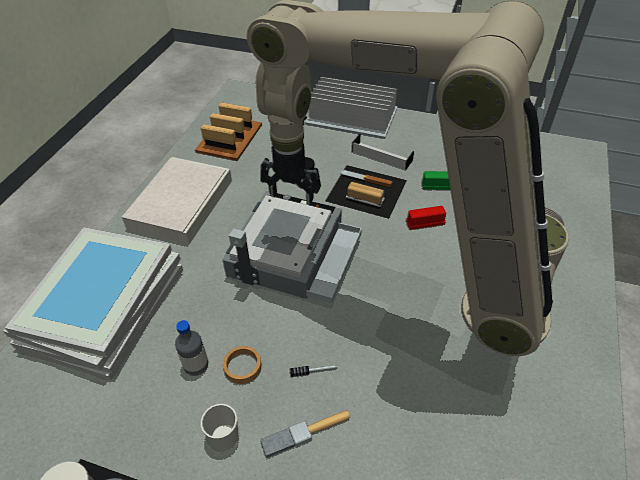

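View pics/wrist0.png

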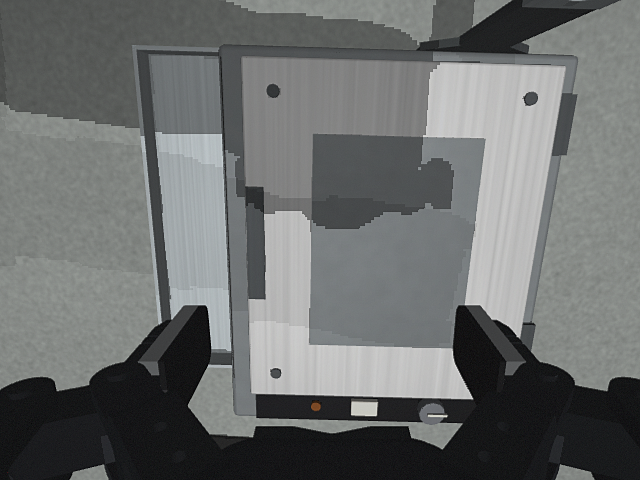

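Run:
```python
from h import *
crop('side0',220,150,420,310,4,'c1')
crop('side0',260,340,400,400,5,'c2')
crop('scene0',200,120,360,240,5,'c3')
```

```text
(no output)
```

View pics/c1.png

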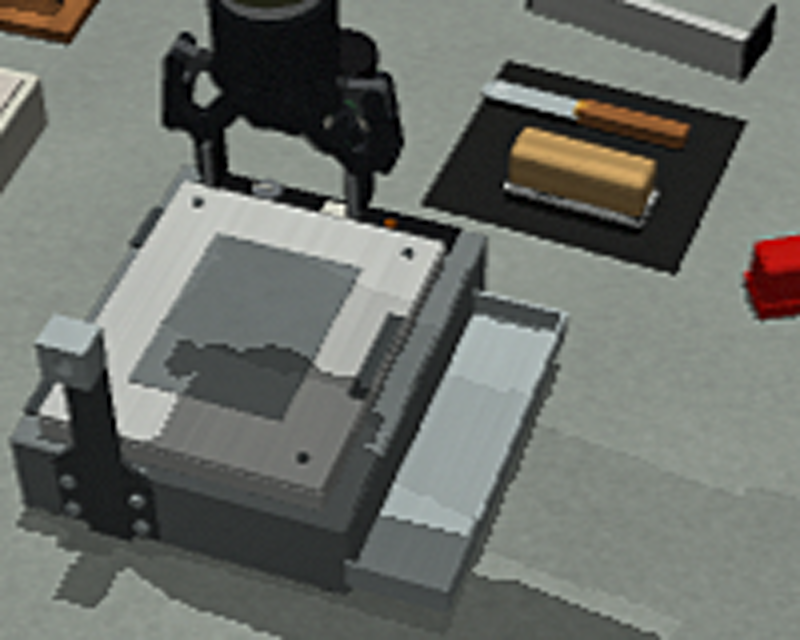

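View pics/c2.png

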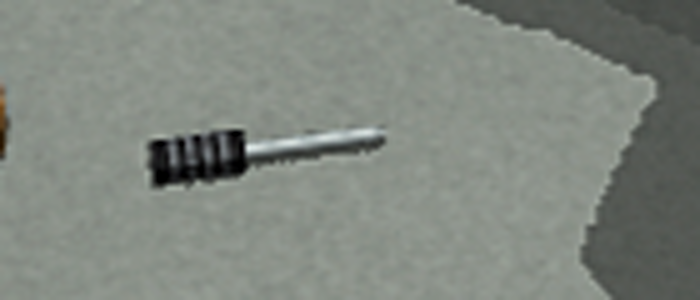

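View pics/c3.png

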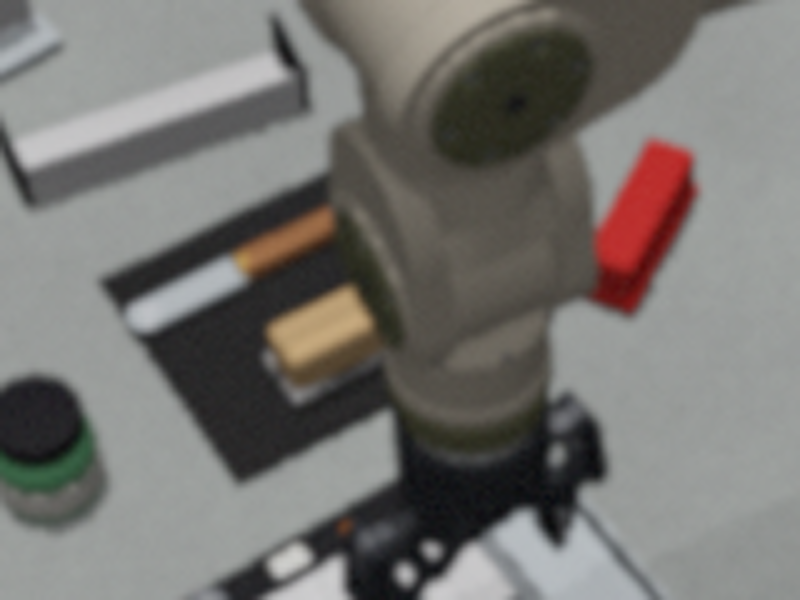

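Run:
```python
from h import *
crop('wrist0',200,30,600,430,2,'c4')
crop('side0',330,160,420,220,8,'c5')
for n,u,v,z in [('case FL',220,45,.08),('case BL',577,57,.08),('case FR',234,415,.08),('lid FL',243,57,.103),('lid BL',567,67,.103),('lid FR',250,393,.103),('lid BR',524,400,.103),('slotplate a',247,187,.1),('slotplate b',248,298,.1)]:
    print(n,onz('wrist0',u,v,z))
for n,u,v,z in [('tray outer R',361,229,.05),('tray outer L',332,298,.05),('mat',346,165.5,.004),('mat',406,180,.004),('mat',326,201,.004),('mat',389,218,.004),('pin tip',336.5,367,.008),('pin sh',309,370,.008),('pin butt',290.5,372.5,.008),('knife tip',342,172,.006),('knife root',364,177,.006),('knife end',392,183.5,.012)]:
    print(n,onz('side0',u,v,z))
```

```text
case FL [0.502253   0.11780693 0.08      ]
case BL [0.73652727 0.11040566 0.08      ]
case FR [ 0.49272955 -0.16801772  0.08      ]
lid FL [0.52145626 0.10726139 0.103     ]
lid BL [0.71869183 0.10149542 0.103     ]
lid FR [ 0.51274651 -0.1295628   0.103     ]
lid BR [ 0.72263957 -0.13575384  0.103     ]
slotplate a [0.5187765  0.02774894 0.1       ]
slotplate b [ 0.51495557 -0.05233386  0.1       ]
tray outer R [ 0.41965629 -0.13429272  0.05      ]
tray outer L [0.42610786 0.12451554 0.05      ]
mat [ 0.55462422 -0.45029223  0.004     ]
mat [ 0.34805588 -0.43674552  0.004     ]
mat [ 0.56563069 -0.26377481  0.004     ]
mat [ 0.36079677 -0.24853403  0.004     ]
pin tip [0.36471913 0.28608552 0.008     ]
pin sh [0.424467   0.31355463 0.008     ]
pin butt [0.46398607 0.33311628 0.008     ]
knife tip [ 0.55717229 -0.41155181  0.006     ]
knife root [ 0.48142089 -0.40850561  0.006     ]
knife end [ 0.38609613 -0.39714138  0.012     ]
```

View pics/c4.png

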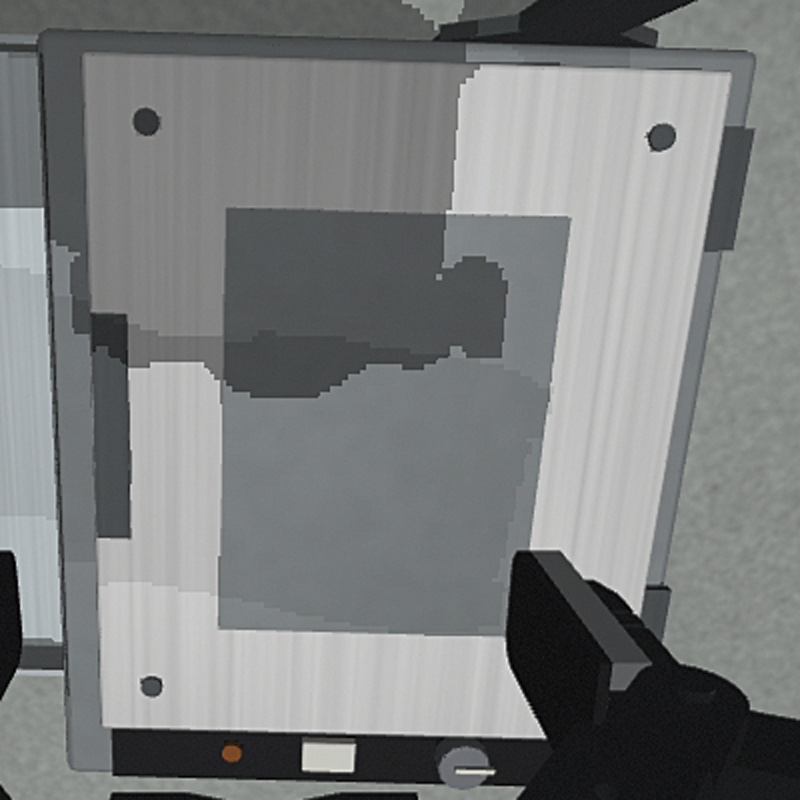

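View pics/c5.png

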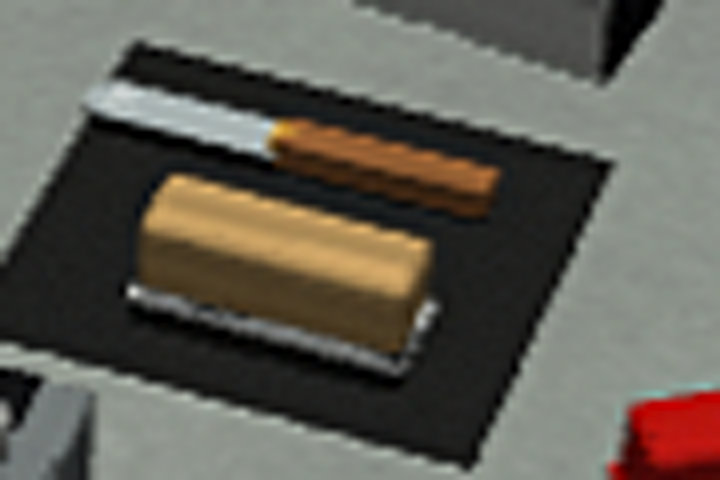

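Run:
```python
from h import *
print(to([.455,-.40,.2],[0,0,-1],[.084,.9965,0]))
```

```text
(array([  4.91, -11.98,  40.  ]), array([-8.518e+01, -7.000e-02,  6.000e-02]))
```

```bash
python3 -m inch '[[0,-3,4,-7,0,0,1],[0,-5,8,-14,0,0,1],[0,-7,12,-21,0,0,1],[0,-9,16,-28,0,0,1],[0,-12,20,-35,0,0,1]]'
python3 - <<'E'
from h import *
st()
print(to([.455,-.40,.2],[0,0,-1],[.084,.9965,0]))
E
```

```text
t: 0.57
tool_pos: [0.4781, -0.1651, 0.4038]
eef_rot: [0.338, 0.621, -0.338, 0.621]
contact_force: [1.0, 0.4, 1.2]
grip_width: 1.003
t 0.57 tcp [ 0.4781 -0.1651  0.4038] grasp [ 0.4778 -0.1651  0.2488] F [1.  0.4 1.2] g 1.003
[[-0.001, 0.84, 0.543], [0.0, 0.543, -0.84], [-1.0, -0.001, -0.001]] [-0.49  0.18 -0.13  1.26 -0.    0.51]
(array([  4.89, -14.68,  18.48]), array([-5.231e+01, -7.000e-02,  4.000e-02]))
```

```bash
python3 -m inch '[[1,-3,4,-7,0,0,1],[2,-6,8,-14,0,0,1],[3,-9,12,-21,0,0,1],[4,-12,16,-28,0,0,1],[4.89,-14.68,18.48,-35,0,0,1]]'
python3 -m inch '[[0,0,0,-7,0,0,1],[0,0,0,-14,0,0,1],[0,0,0,-17,0,0,1],[0,0,0,-17,0,0,1]]'
python3 - <<'E'
from h import *
st()
snap('wrist','w1')
print(to([.455,-.40,.2],[0,0,-1],[.084,.9965,0]))
E
```

```text
t: 0.98
tool_pos: [0.4608, -0.362, 0.3635]
eef_rot: [0.138, 0.694, -0.138, 0.693]
contact_force: [0.3, 0.3, 0.9]
grip_width: 1.001
t: 1.32
tool_pos: [0.4604, -0.3625, 0.3628]
eef_rot: [0.034, 0.707, -0.033, 0.706]
contact_force: [0.2, 0.2, 0.3]
grip_width: 1.0
t 1.32 tcp [ 0.4604 -0.3625  0.3628] grasp [ 0.4602 -0.3624  0.2078] F [0.2 0.2 0.3] g 1.0
[[-0.002, 0.095, 0.995], [0.001, 0.995, -0.095], [-1.0, 0.001, -0.002]] [-0.8   0.35 -0.01  1.22 -0.   -0.71]
(array([ 0.8 , -3.82, -0.19]), array([-0.77, -0.09, -0.02]))
```

View pics/w1.png

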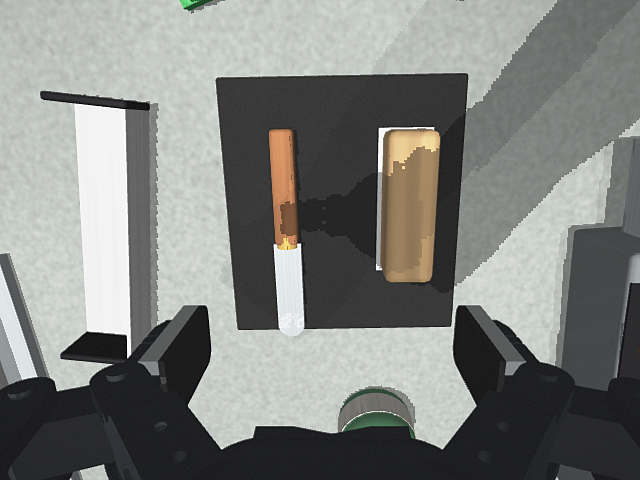

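Run:
```python
from h import *
crop('w1',210,60,480,345,2.8,'c6')
for n,u,v,z in [('end',281,129,.018),('root',287.5,246,.014),('tip',291,335,.011),('matA',217,78,.004),('matB',467,74,.004),('matC',238,329,.004),('matD',451,326,.004),('scA',388,133,.05),('scB',436,133,.05),('scC',386,281,.05),('scD',431,281,.05)]:
    print(n,onz('w1',u,v,z))
```

```text
end [ 0.39239781 -0.39375     0.018     ]
root [ 0.48339745 -0.40077955  0.014     ]
tip [ 0.56459476 -0.40824112  0.011     ]
matA [ 0.35137266 -0.43819521  0.004     ]
matB [ 0.36644186 -0.25247154  0.004     ]
matC [ 0.55800408 -0.45523641  0.004     ]
matD [ 0.57316805 -0.26790116  0.004     ]
scA [ 0.40173482 -0.31954959  0.05      ]
scB [ 0.40479072 -0.28781267  0.05      ]
scC [ 0.50660523 -0.32718059  0.05      ]
scD [ 0.50977854 -0.29431372  0.05      ]
```

View pics/c6.png

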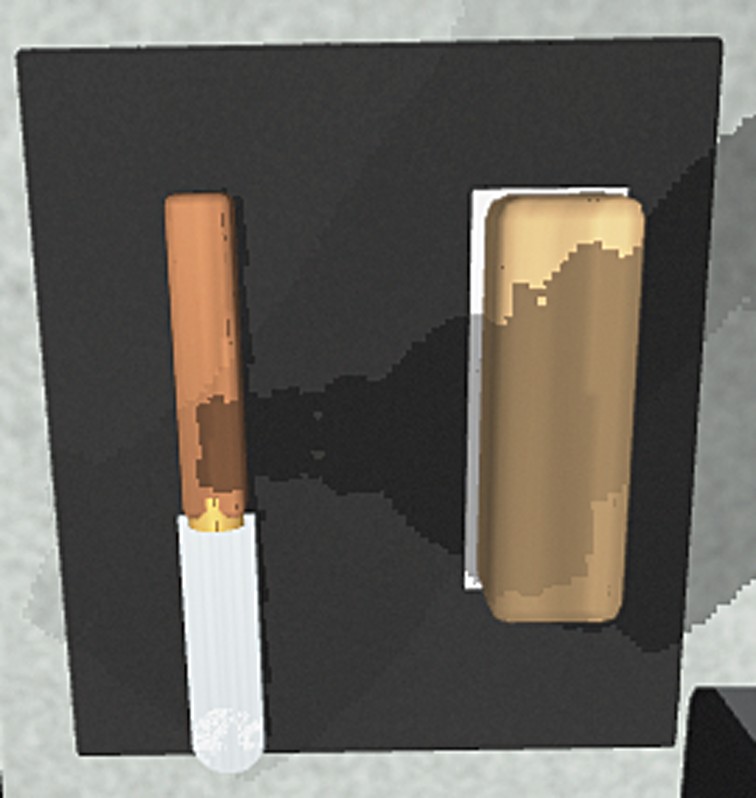

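Run:
```python
from h import *
print(to([.460,-.3995,.025],[0,0,-1],[.084,.9965,0]))
```

```text
(array([18.3 , -3.72,  0.33]), array([-0.77, -0.09, -0.02]))
```

```bash
python3 -m inch '[[2,-3.72,0.33,0,0,0,1],[5,-3.72,0.33,0.8,0,0,1],[9,-3.72,0.33,0.8,0,0,1],[13,-3.72,0.33,0.8,0,0,1],[15.5,-3.72,0.33,0.8,0,0,1]]'
python3 - <<'E'
from h import *
st()
print(to([.460,-.3995,.025],[0,0,-1],[.084,.9965,0]))
E
```

```text
t: 1.78
tool_pos: [0.4591, -0.3982, 0.2041]
eef_rot: [0.041, 0.708, -0.039, 0.704]
contact_force: [-1.1, 0.6, 0.3]
grip_width: 0.999
t 1.78 tcp [ 0.4591 -0.3982  0.2041] grasp [ 0.4584 -0.3976  0.0491] F [-1.1  0.6  0.3] g 0.999
[[-0.004, 0.113, 0.994], [0.004, 0.994, -0.113], [-1.0, 0.003, -0.005]] [-0.85  0.51 -0.18  0.89 -0.   -0.73]
(array([ 2.41, -0.13,  0.12]), array([-1.67, -0.26, -0.18]))
```

```bash
python3 -m inch '[[1.5,-0.1,0.1,-1.7,-0.2,-0.2,1],[2.4,-0.1,0.1,-1.7,-0.2,-0.2,1],[2.4,-0.1,0.1,-1.7,-0.2,-0.2,0],[2.4,-0.1,0.1,-1.7,-0.2,-0.2,-1],[2.4,-0.1,0.1,-1.7,-0.2,-0.2,-1]]' 100
python3 -m inch '[[0,0,0,0,0,0,-1],[0,0,0,0,0,0,-1],[0,0,0,0,0,0,-1],[0,0,0,0,0,0,-1]]'
python3 - <<'E'
from h import *
st()
E
```

```text
t: 2.2
tool_pos: [0.4606, -0.3998, 0.1818]
eef_rot: [0.029, 0.706, -0.031, 0.707]
contact_force: [0.2, -0.2, -0.6]
grip_width: 0.603
t: 2.53
tool_pos: [0.4613, -0.4004, 0.184]
eef_rot: [0.028, 0.705, -0.032, 0.708]
contact_force: [-1.0, 0.6, 6.8]
grip_width: 0.177
t 2.53 tcp [ 0.4613 -0.4004  0.184 ] grasp [ 0.4618 -0.4012  0.029 ] F [-1.   0.6  6.8] g 0.177
[[0.003, 0.084, 0.996], [-0.005, 0.996, -0.084], [-1.0, -0.005, 0.004]] [-0.85  0.53 -0.2   0.84 -0.   -0.76]
```

```bash
python3 -m inch '[[-2,0,0,0,0,0,-1],[-5,0,0,0,0,0,-1],[-9,0,0,0,0,0,-1],[-12,0,0,0,0,0,-1],[-12,0,0,0,0,0,-1]]'
python3 - <<'E'
from h import *
print(r.tcp_to_tips)
snap('wrist','w2');snap('side','s2')
st()
crop('s2',280,60,440,220,4,'c7')
E
```

```text
t: 2.95
tool_pos: [0.4623, -0.4014, 0.3121]
eef_rot: [0.025, 0.702, -0.035, 0.711]
contact_force: [1.2, -1.6, 0.3]
grip_width: 0.176
0.1734
t 3.05 tcp [ 0.4613 -0.4003  0.3063] grasp [ 0.4623 -0.4016  0.1513] F [-0.2  0.5 -2.2] g 0.174
[[0.006, 0.085, 0.996], [-0.009, 0.996, -0.084], [-1.0, -0.008, 0.007]] [-0.85  0.42 -0.04  1.1  -0.   -0.76]
```

View pics/w2.png

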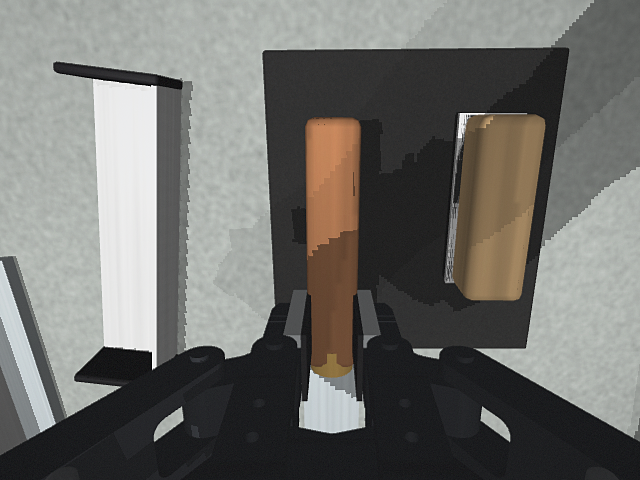

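View pics/c7.png

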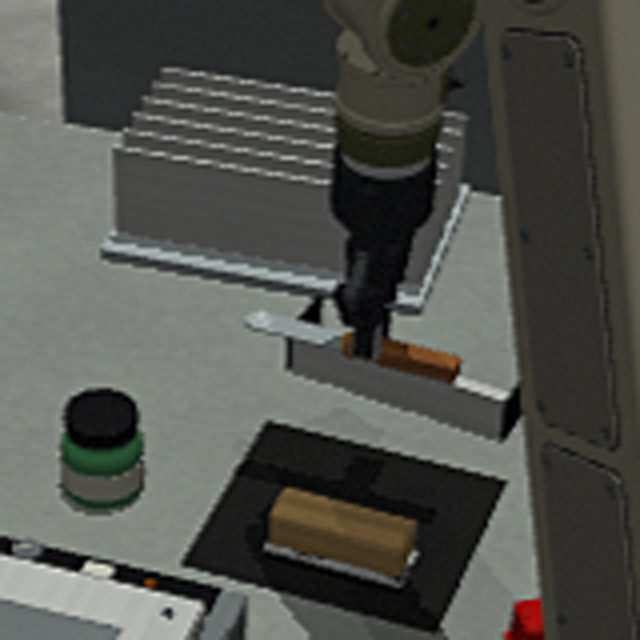

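Run:
```python
from h import *
P=np.array([.4613,-.4003,.3063]);st()
Q=tool()[1].as_matrix()
e=tri(('w2',333,118),('s2',395,149.5)); print('end top',e,Q.T@(e-P))
e=tri(('w2',333,375),('s2',367,145)); print('root',e,Q.T@(e-P))
c=Q.T@(-cal('w2')[1].T@cal('w2')[2]-P);print('cam in tool',c)
for d in (.16,.165,.17,.175):
    for b in (.07,.075,.08): 
        p=P+Q@np.array([d-.008,0,-b]);print(d,b,proj('w2',p).round(1),proj('s2',p).round(1))
```

```text
t 3.05 tcp [ 0.4613 -0.4003  0.3063] grasp [ 0.4623 -0.4016  0.1513] F [-0.2  0.5 -2.2] g 0.174
[[0.006, 0.085, 0.996], [-0.009, 0.996, -0.084], [-1.0, -0.008, 0.007]] [-0.85  0.42 -0.04  1.1  -0.   -0.76]
end top [ 0.39172144 -0.39842497  0.14539105] [ 0.16043614 -0.00273494 -0.0706339 ]
root [ 0.481801   -0.40414191  0.14352712] [ 0.16292822 -0.00080339  0.01959107]
cam in tool [ 0.02572979 -0.00176712 -0.06710349]
0.16 0.07 [339.9 110.1] [393.8 147.7]
0.16 0.075 [340.  92.] [395.4 148. ]
0.16 0.08 [340.1  73.5] [397.  148.4]
0.165 0.07 [339.7 110.5] [393.7 149. ]
0.165 0.075 [339.8  93.1] [395.3 149.4]
0.165 0.08 [339.9  75.3] [396.8 149.8]
0.17 0.07 [339.5 110.8] [393.5 150.3]
0.17 0.075 [339.6  94.1] [395.1 150.7]
0.17 0.08 [339.6  77. ] [396.7 151.1]
0.175 0.07 [339.3 111.2] [393.4 151.6]
0.175 0.075 [339.4  95.1] [394.9 152. ]
0.175 0.08 [339.4  78.6] [396.5 152.4]
```

Run:
```python
from h import *
print(to([.392,-.008,.12],[0,0,-1],[.032,.9995,0],.170))
```

```text
(array([  1.26,  38.51, -10.23]), array([-3.01,  0.4 ,  0.47]))
```

```bash
python3 -m inch '[[0,3.7,-1.5,0,0,0,-1],[0,7.4,-3,0,0,0,-1],[0,11,-4.5,0,0,0,-1],[0,14.8,-6,0,0,0,-1],[0,18.5,-7,0,0,0,-1]]'
python3 -m inch '[[0,3.7,-0.5,-1,0,0,-1],[0,7.4,-1,-2,0,0,-1],[0.5,11,-1.5,-3,0,0,-1],[1,14.5,-2,-3,0.2,0.2,-1],[1.2,17.5,-2.5,-3,0.4,0.4,-1]]'
python3 - <<'E'
from h import *
st()
print(to([.392,-.008,.12],[0,0,-1],[.032,.9995,0],.170))
E
```

```text
t: 3.47
tool_pos: [0.405, -0.2077, 0.3024]
eef_rot: [0.028, 0.705, -0.032, 0.708]
contact_force: [1.2, 1.7, -1.1]
grip_width: 0.172
t: 3.88
tool_pos: [0.3933, -0.029, 0.2874]
eef_rot: [0.013, 0.709, -0.011, 0.705]
contact_force: [0.4, -0.2, -1.0]
grip_width: 0.171
t 3.88 tcp [ 0.3933 -0.029   0.2874] grasp [ 0.3922 -0.0286  0.1324] F [ 0.4 -0.2 -1. ] g 0.171
[[-0.007, 0.033, 0.999], [0.003, 0.999, -0.033], [-1.0, 0.003, -0.007]] [-0.28  0.05 -0.58  0.95  0.   -0.25]
(array([-0.25,  2.1 , -0.2 ]), array([-0.06, -0.4 , -0.16]))
```

```bash
python3 -m inch '[[1,2.1,-0.2,0,-0.4,0,-1],[2,2.1,-0.2,0,-0.4,-0.2,-1],[3.2,2.1,-0.2,0,-0.4,-0.2,-1],[3.2,2.1,-0.2,0,-0.4,-0.2,-1]]'
python3 - <<'E'
from h import *
st()
snap('wrist','w3');snap('side','s3');snap('scene','sc3')
crop('s3',220,120,380,280,5,'c8')
st()
print(to([.392,-.008,.084],[0,0,-1],[.032,.9995,0],.170))
E
```

```text
t: 4.22
tool_pos: [0.3898, -0.0068, 0.2526]
eef_rot: [0.011, 0.709, -0.011, 0.705]
contact_force: [-0.2, 0.3, -0.9]
grip_width: 0.171
t 4.22 tcp [ 0.3898 -0.0068  0.2526] grasp [ 0.3889 -0.0067  0.0976] F [-0.2  0.3 -0.9] g 0.171
[[-0.006, 0.032, 0.999], [0.0, 1.0, -0.032], [-1.0, 0.0, -0.006]] [-0.22  0.08 -0.65  0.85 -0.   -0.19]
t 4.37 tcp [ 0.3914 -0.008   0.2551] grasp [ 0.3911 -0.008   0.1001] F [ 1.  -0.5 -0.4] g 0.173
[[-0.002, 0.034, 0.999], [-0.0, 0.999, -0.034], [-1.0, -0.0, -0.002]] [-0.23  0.08 -0.64  0.85 -0.   -0.19]
(array([ 0.11, -0.  ,  0.06]), array([-0.09, -0.1 ,  0.03]))
```

View pics/w3.png

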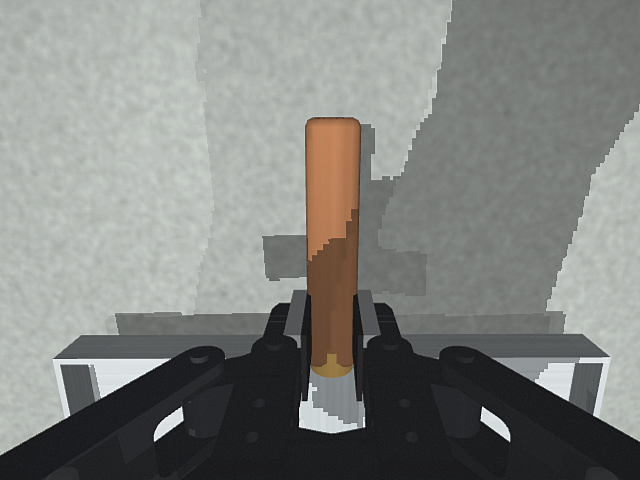

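View pics/c8.png

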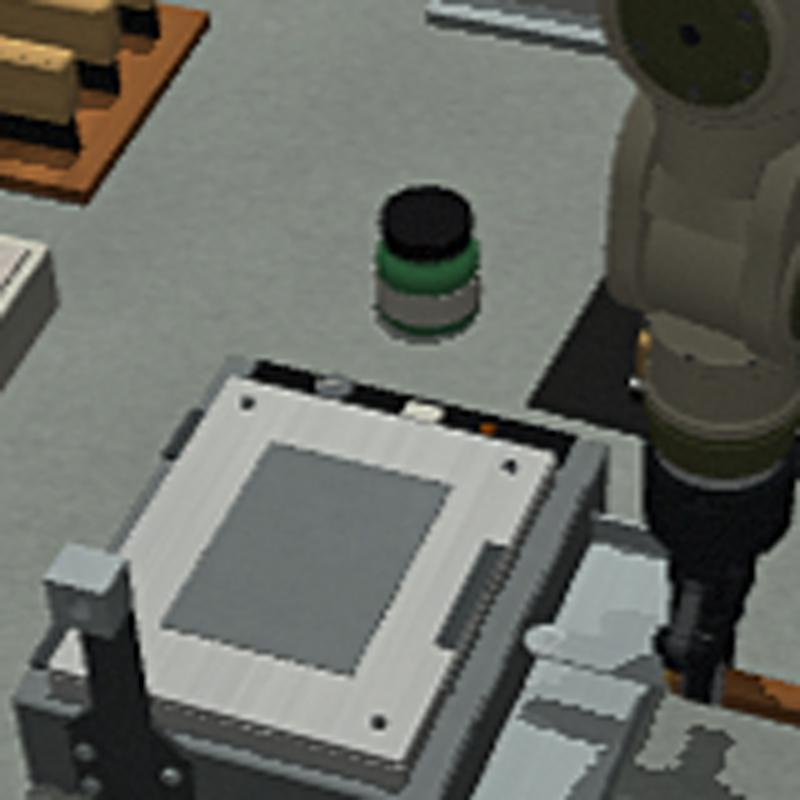

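View pics/sc3.png

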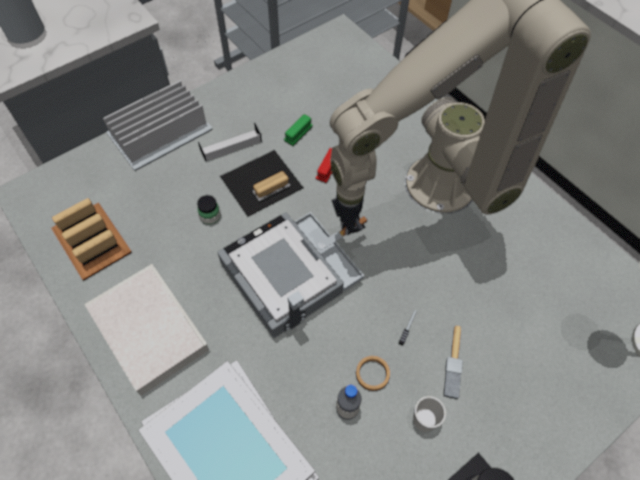

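Run:
```python
from h import *
for z in (.08,.085,.09): print(z,proj('s3',[.494,-.0115,z]))
# unit model
o=np.array([.618,-.016,0]);yw=-.032;Rz=R.from_euler('z',yw).as_matrix()
pts={'caseFL':(-.12,.13,.08),'caseFR':(-.12,-.16,.08),'caseBL':(.12,.13,.08),'lidFLtop':(-.1,.12,.103),'lidFRtop':(-.1,-.12,.103),'lidBRtop':(.1,-.12,.103)}
for k,p in pts.items(): print(k,proj('s3',o+Rz@p).round(1),proj('sc3',o+Rz@p).round(1),proj('wrist0',o+Rz@p).round(1))
crop('s3',220,170,380,310,5,'c8');crop('sc3',200,200,370,340,4.7,'c9')
```

```text
0.08 [322.89217187 246.44347782]
0.085 [322.87827035 245.18726911]
0.09 [322.86429905 243.92475447]
caseFL [304.2 281.5] [342.5 282.2] [220.   45.1]
caseFR [340.3 207.4] [284.5 210.5] [234.6 419.1]
caseBL [219.7 258. ] [269.7 329.1] [585.4  57.5]
lidFLtop [298.  270.9] [334.8 279.6] [243.7  57.2]
lidFRtop [329.2 209. ] [286.1 218.9] [252.1 396.6]
lidBRtop [264.2 193.4] [226.8 253.3] [512.3 403.8]
```

View pics/c8.png

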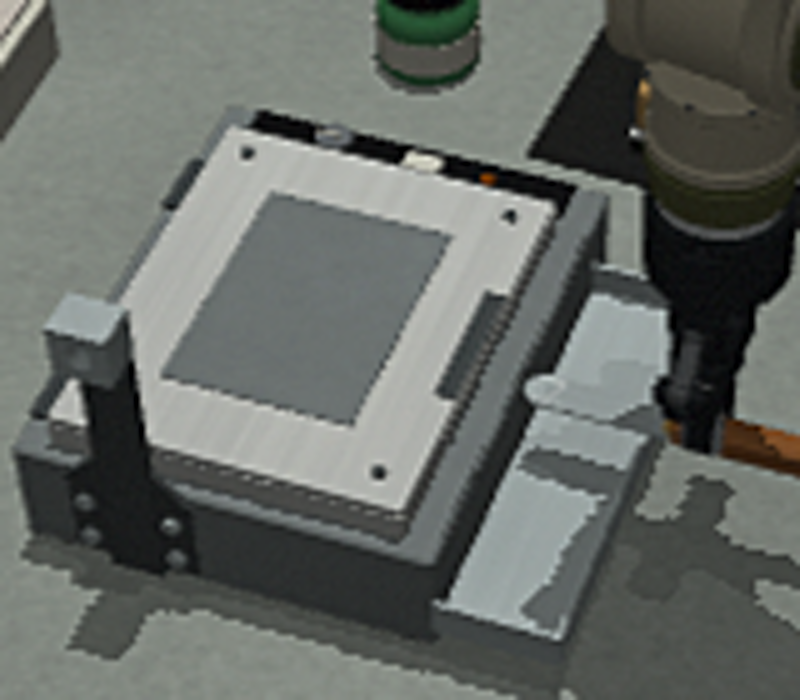

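View pics/c9.png

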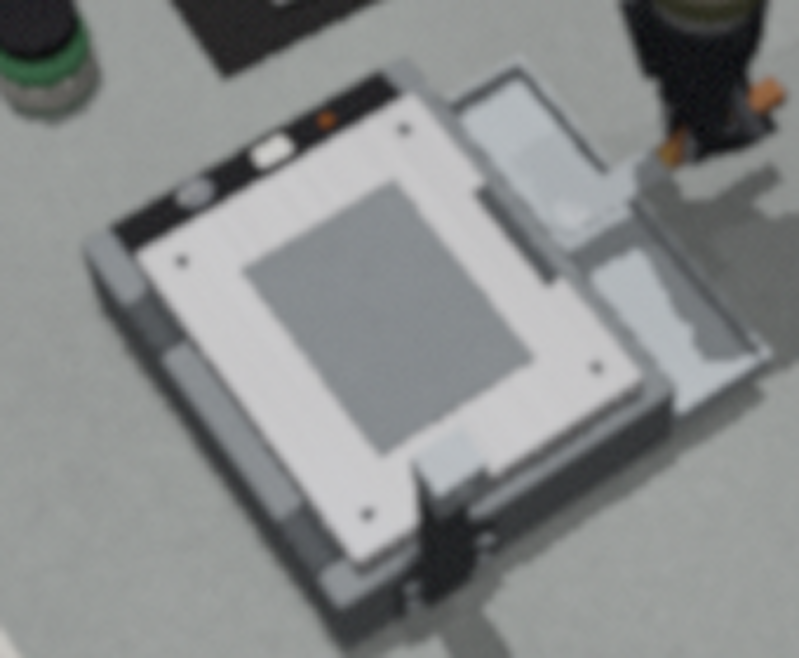

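```bash
python3 - <<'E'
from h import *
for z in (.08,.085,.09): print(z,proj('sc3',[.494,-.0115,z]))
E
python3 -m inch '[[0,0,0.5,0,0,0,-1],[0,0,1,0,0,0,-1],[0,0,1.5,0,0,0,-1],[0,0,2,0,0,0,-1],[0,0,2,0,0,0,-1]]'
python3 -m inch '[[0.1,0,0,0,0,0,-1],[0.2,0,0,0,0,0,-1],[0.2,0,0,0,0,0,-1],[0.2,0,0,0,0,0,-1]]'
python3 -m inch '[[0.1,0,0,0,0,0,-1],[0.2,0,0,0,0,0,-1],[0.2,0,0,0,0,0,-1],[0.2,0,0,0,0,0,-1]]'
python3 -m inch '[[0.1,0,0,0,0,0,-1],[0.2,0,0,0,0,0,-1],[0.2,0,0,0,0,0,-1],[0.2,0,0,0,0,0,-1]]'
```

```text
0.08 [316.69711135 248.1763075 ]
0.085 [316.71502461 247.31305317]
0.09 [316.73303255 246.44523576]
t: 4.78
tool_pos: [0.413, -0.009, 0.2555]
eef_rot: [0.012, 0.707, -0.012, 0.707]
contact_force: [0.1, -0.1, -1.1]
grip_width: 0.17
t: 5.12
tool_pos: [0.4127, -0.009, 0.2534]
eef_rot: [0.012, 0.707, -0.012, 0.707]
contact_force: [-0.1, -0.4, -0.7]
grip_width: 0.169
t: 5.45
tool_pos: [0.4126, -0.0089, 0.2516]
eef_rot: [0.012, 0.707, -0.012, 0.707]
contact_force: [-1.6, 0.4, 2.1]
grip_width: 0.175
t: 5.78
tool_pos: [0.4126, -0.0089, 0.2499]
eef_rot: [0.012, 0.707, -0.012, 0.707]
contact_force: [-3.1, 0.7, 6.7]
grip_width: 0.176
```

```bash
python3 -m inch '[[-0.2,0,0,0,0,0,-1],[-0.5,0,0,0,0,0,-1],[-0.5,0,0,0,0,0,-1],[-0.5,0,0,0,0,0,-1]]'
python3 -m inch '[[0,0,0.3,0,0,0,-1],[0,0,0.6,0,0,0,-1],[0,0,0.9,0,0,0,-1],[0,0,1.2,0,0,0,-1],[0,0,1.2,0,0,0,-1]]'
python3 -m inch '[[0,0,0.3,0,0,0,-1],[0,0,0.6,0,0,0,-1],[0,0,0.9,0,0,0,-1],[0,0,1.2,0,0,0,-1],[0,0,1.2,0,0,0,-1]]'
```

```text
t: 6.12
tool_pos: [0.4126, -0.0089, 0.2548]
eef_rot: [0.012, 0.707, -0.012, 0.707]
contact_force: [-0.3, 0.5, -0.8]
grip_width: 0.176
t: 6.53
tool_pos: [0.4254, -0.0094, 0.2547]
eef_rot: [0.012, 0.707, -0.012, 0.707]
contact_force: [0.4, -0.0, -1.2]
grip_width: 0.171
t: 6.95
tool_pos: [0.4381, -0.01, 0.2548]
eef_rot: [0.012, 0.706, -0.012, 0.708]
contact_force: [-0.0, -0.4, -1.3]
grip_width: 0.173
```

```bash
python3 -m inch '[[0,0,0.3,0,0,0,-1],[0,0,0.6,0,0,0,-1],[0,0,0.9,0,0,0,-1],[0,0,0.9,0,0,0,-1]]' 120
python3 -m inch '[[-0.3,0,0,0,0,0,-1],[-0.6,0,0,0,0,0,-1],[-0.9,0,0,0,0,0,-1],[-1.2,0,0,0,0,0,-1],[-1.5,0,0,0,0,0,-1]]'
python3 -m inch '[[-0.4,0,0,0,0,0,-1],[-0.8,0,0,0,0,0,-1],[-1.2,0,0,0,0,0,-1],[-1.6,0,0,0,0,0,-1],[-2,0,0,0,0,0,-1]]'
python3 - <<'E'
from h import *
snap('side','s4');crop('s4',220,120,380,310,4,'c10')
E
```

```text
t: 7.28
tool_pos: [0.4478, -0.0104, 0.255]
eef_rot: [0.011, 0.706, -0.012, 0.708]
contact_force: [-0.3, 0.5, 0.2]
grip_width: 0.162
t: 7.7
tool_pos: [0.448, -0.0103, 0.2703]
eef_rot: [0.012, 0.706, -0.012, 0.708]
contact_force: [1.9, -0.1, -4.6]
grip_width: 0.162
t: 8.12
tool_pos: [0.4479, -0.0103, 0.2907]
eef_rot: [0.012, 0.706, -0.012, 0.708]
contact_force: [2.5, 0.2, -5.4]
grip_width: 0.164
```

View pics/c10.png

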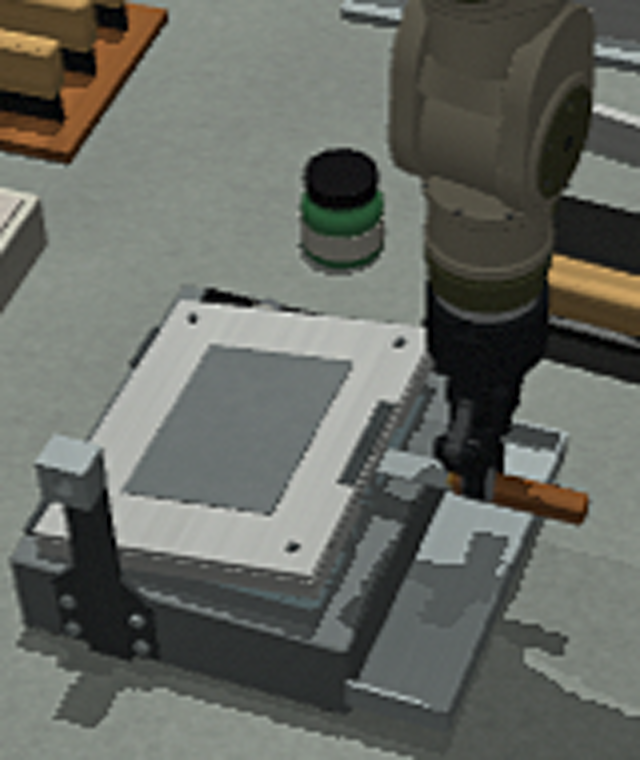

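```bash
python3 -m inch '[[-1,0,0.6,0,0,0,-1],[-2,0,1.2,0,0,0,-1],[-3,0,2,0,0,0,-1],[-4,0,3,0,0,0,-1],[-5,0,4,0,0,0,-1]]'
python3 -m inch '[[-0.8,0,0.7,0,0,0,-1],[-1.6,0,1.4,0,0,0,-1],[-2.4,0,2.1,0,0,0,-1],[-3.2,0,2.8,0,0,0,-1],[-3.2,0,3.6,0,0,0,-1]]'
python3 - <<'E'
from h import *
snap('side','s5');crop('s5',220,90,400,310,3.5,'c11');st()
E
```

```text
t: 8.58
tool_pos: [0.4862, -0.0113, 0.3411]
eef_rot: [0.012, 0.708, -0.012, 0.706]
contact_force: [-3.1, 0.3, -4.0]
grip_width: 0.167
t: 9.0
tool_pos: [0.5216, -0.0124, 0.3738]
eef_rot: [0.012, 0.709, -0.012, 0.705]
contact_force: [-3.5, -0.2, -1.1]
grip_width: 0.166
t 9.05 tcp [ 0.5231 -0.0126  0.3732] grasp [ 0.5227 -0.0127  0.2182] F [-0.6 -0.4 -1.9] g 0.164
[[-0.003, 0.034, 0.999], [-0.001, 0.999, -0.034], [-1.0, -0.001, -0.003]] [-0.18  0.23 -0.15  1.2  -0.   -0.14]
```

View pics/c11.png

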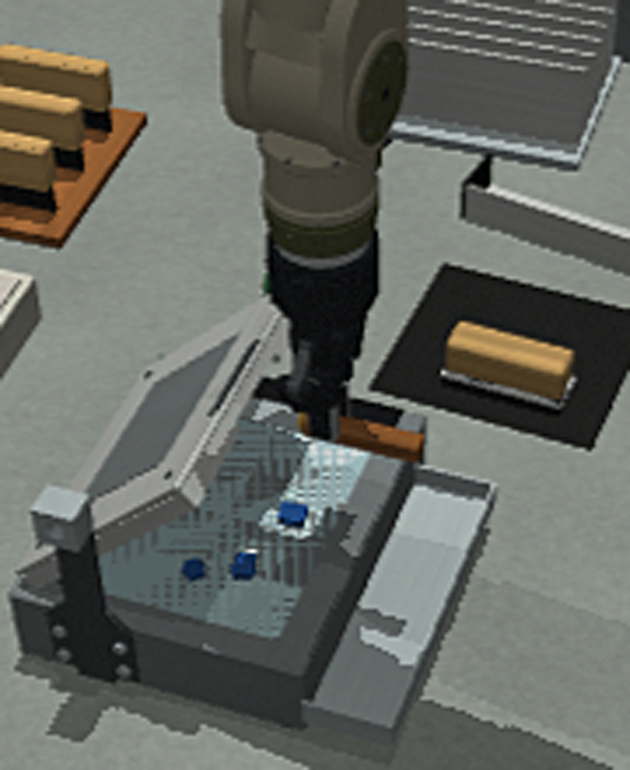

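```bash
python3 -m inch '[[0,0,0.8,0,0,0,-1],[0,0,1.6,0,0,0,-1],[0,0,2.4,0,0,0,-1],[0,0,3.2,0,0,0,-1],[0,0,4,0,0,0,-1]]'
python3 -m inch '[[0,0,0.8,0,0,0,-1],[0,0,1.6,0,0,0,-1],[0,0,2.4,0,0,0,-1],[0,0,3.2,0,0,0,-1],[0,0,4,0,0,0,-1]]'
python3 - <<'E'
from h import *
snap('side','s6');crop('s6',220,60,400,310,3.2,'c12');st()
E
```

```text
t: 9.47
tool_pos: [0.5637, -0.0139, 0.3727]
eef_rot: [0.012, 0.708, -0.012, 0.706]
contact_force: [-3.6, 1.1, -1.6]
grip_width: 0.167
t: 9.88
tool_pos: [0.6047, -0.0153, 0.3728]
eef_rot: [0.012, 0.708, -0.012, 0.706]
contact_force: [-3.5, -0.0, 0.4]
grip_width: 0.162
t 9.93 tcp [ 0.606  -0.0155  0.3727] grasp [ 0.6059 -0.0156  0.2177] F [ 0.6 -0.2 -1.3] g 0.164
[[-0.001, 0.034, 0.999], [-0.001, 0.999, -0.034], [-1.0, -0.001, -0.001]] [-0.16  0.38  0.07  1.26 -0.   -0.12]
```

View pics/c12.png

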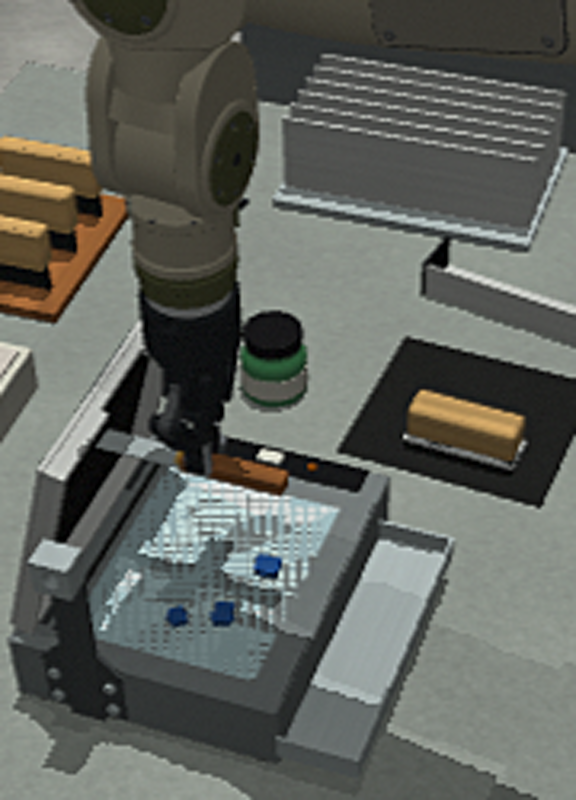

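```bash
python3 -m inch '[[0,0,0.6,0,0,0,-1],[0,0,1.2,0,0,0,-1],[0,0,1.8,0,0,0,-1],[0,0,2.2,0,0,0,-1],[0,0,2.2,0,0,0,-1]]'
python3 - <<'E'
from h import *
snap('side','s7');st();crop('s7',220,60,400,310,3.2,'c13')
E
```

```text
t: 10.35
tool_pos: [0.6291, -0.0163, 0.3726]
eef_rot: [0.012, 0.707, -0.012, 0.707]
contact_force: [-0.9, 0.4, -0.9]
grip_width: 0.167
t 10.4 tcp [ 0.629  -0.0163  0.3728] grasp [ 0.6292 -0.0165  0.2178] F [-0.  -1.3 -0.1] g 0.159
[[0.001, 0.033, 0.999], [-0.001, 0.999, -0.033], [-1.0, -0.001, 0.001]] [-0.15  0.43  0.14  1.28 -0.   -0.12]
```

View pics/c13.png

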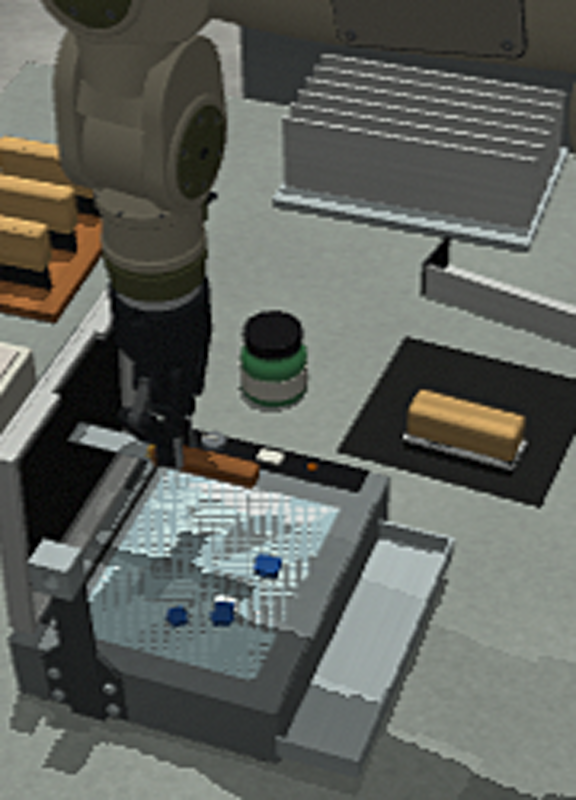

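```bash
python3 -m inch '[[0,0,-2,0,0,0,-1],[0,0,-5,0,0,0,-1],[0,0,-9,0,0,0,-1],[0,0,-13,0,0,0,-1],[0,0,-17,0,0,0,-1]]'
python3 - <<'E'
from h import *
snap('scene','sc8');snap('side','s8');st()
crop('sc8',190,190,370,340,4.4,'c14');crop('s8',210,120,370,300,3.3,'c15')
print(to([.460,-.3995,.1],[0,0,-1],[.084,.9965,0],.172))
E
```

```text
t: 10.82
tool_pos: [0.4579, -0.0106, 0.3729]
eef_rot: [0.011, 0.706, -0.012, 0.708]
contact_force: [-0.3, -0.9, -0.2]
grip_width: 0.167
t 10.92 tcp [ 0.4528 -0.0096  0.3719] grasp [ 0.4522 -0.0096  0.2169] F [ 0.4 -0.9 -0.9] g 0.162
[[-0.004, 0.033, 0.999], [0.0, 0.999, -0.033], [-1.0, -0.0, -0.004]] [-0.2   0.09 -0.31  1.17 -0.   -0.16]
(array([  9.99, -38.94,   2.07]), array([ 2.9 , -0.24,  0.01]))
```

View pics/c14.png

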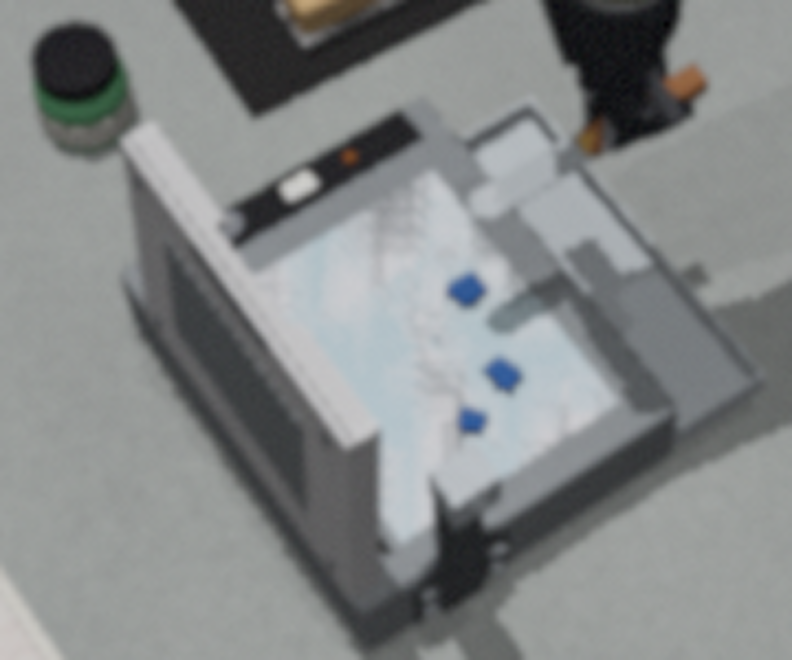

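View pics/c15.png

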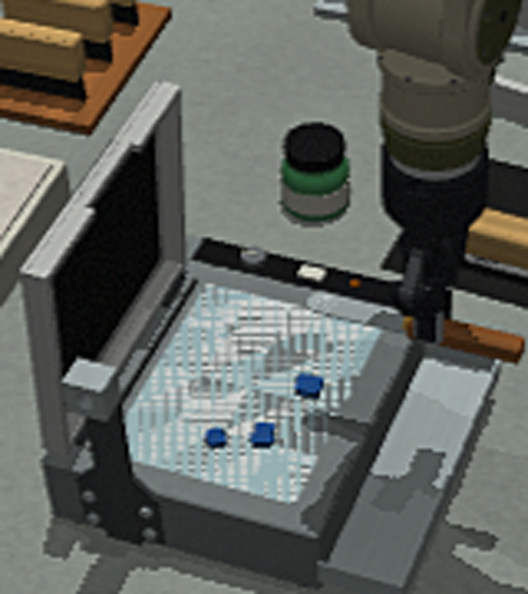

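```bash
python3 -m inch '[[0,-3.5,0.2,0.5,0,0,-1],[0,-7,0.4,1,0,0,-1],[0,-11,0.6,1.5,0,0,-1],[0,-15,0.8,2,0,0,-1],[0,-19,1,2.5,0,0,-1]]'
python3 -m inch '[[1,-4,0.2,0.5,0,0,-1],[2.5,-8,0.4,0.5,0,0,-1],[4,-12,0.6,0.5,0,0,-1],[6,-16,0.8,0.5,0,0,-1],[8,-19.5,1,0.5,0,0,-1]]'
python3 - <<'E'
from h import *
snap('wrist','w9');st()
print(to([.460,-.3995,.012],[0,0,-1],[.084,.9965,0],.171))
E
```

```text
t: 11.33
tool_pos: [0.4569, -0.2019, 0.373]
eef_rot: [0.026, 0.707, -0.028, 0.706]
contact_force: [1.5, 1.4, 0.3]
grip_width: 0.158
t: 11.75
tool_pos: [0.4523, -0.3958, 0.2967]
eef_rot: [0.029, 0.705, -0.033, 0.708]
contact_force: [0.9, 0.5, 0.1]
grip_width: 0.161
t 11.8 tcp [ 0.4514 -0.4011  0.2913] grasp [ 0.4513 -0.4021  0.1363] F [ 2.5 -6.4 -1.8] g 0.163
[[-0.001, 0.091, 0.996], [-0.007, 0.996, -0.091], [-1.0, -0.007, -0.0]] [-0.86  0.42 -0.08  1.07 -0.   -0.77]
(array([10.83,  0.31,  0.84]), array([-0.4 , -0.01,  0.38]))
```

View pics/w9.png

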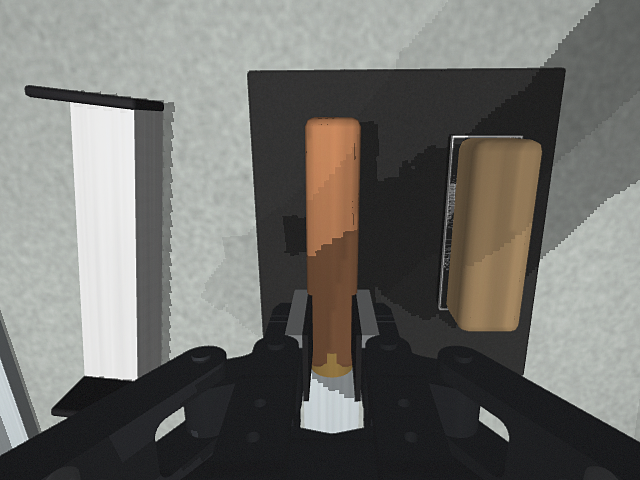

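```bash
python3 -m inch '[[3,0.2,0.8,0,0,0,-1],[6,0.2,0.8,0,0,0,-1],[9,0.2,0.8,0,0,0.3,-1],[10.2,0.2,0.8,0,0,0.3,-1],[10.4,0.2,0.8,0,0,0.3,-1]]'
python3 -m inch '[[0.2,0,0,0,0,0,-1],[0.3,0,0,0,0,0,-1],[0.3,0,0,0,0,0,-1]]'
```

```text
t: 12.22
tool_pos: [0.4595, -0.4006, 0.1849]
eef_rot: [0.032, 0.707, -0.032, 0.706]
contact_force: [-0.6, -0.7, 0.1]
grip_width: 0.162
t: 12.47
tool_pos: [0.4599, -0.4009, 0.1841]
eef_rot: [0.032, 0.706, -0.033, 0.706]
contact_force: [-3.5, 2.4, 6.4]
grip_width: 0.165
```

Contact with the mat. Open and lift.

```bash
python3 -m inch '[[0,0,0,0,0,0,0],[0,0,0,0,0,0,1],[0,0,0,0,0,0,1],[0,0,0,0,0,0,1],[0,0,0,0,0,0,1]]'
python3 -m inch '[[-2,0,0,0,0,0,1],[-6,0,0,0,0,0,1],[-10,0,0,0,0,0,1],[-14,0,0,0,0,0,1],[-18,0,0,0,0,0,1]]'
python3 - <<'E'
from h import *
snap('wrist','w10');snap('side','s10');crop('s10',250,330,370,400,6,'c16')
for n,u,v in (('tip',336.5,367),('sh',309,370)): print(onz('side0',u,v,.008)[:2],onz('side0',u-2.7,v-2.3,.008)[:2])
st()
E
```

```text
t: 12.88
tool_pos: [0.46, -0.4009, 0.1843]
eef_rot: [0.032, 0.706, -0.033, 0.707]
contact_force: [0.0, -0.7, -0.5]
grip_width: 0.86
t: 13.3
tool_pos: [0.4598, -0.4003, 0.3659]
eef_rot: [0.032, 0.706, -0.033, 0.706]
contact_force: [1.1, -0.8, -0.3]
grip_width: 0.999
[0.36471913 0.28608552] [0.37264076 0.28215281]
[0.424467   0.31355463] [0.432561   0.30972796]
t 13.4 tcp [ 0.4613 -0.4018  0.3723] grasp [ 0.4627 -0.4037  0.2173] F [ 0.8 -0.3 -0.2] g 0.999
[[0.009, 0.091, 0.996], [-0.012, 0.996, -0.091], [-1.0, -0.011, 0.01]] [-0.85  0.39  0.07  1.24 -0.   -0.76]
```

View pics/w10.png

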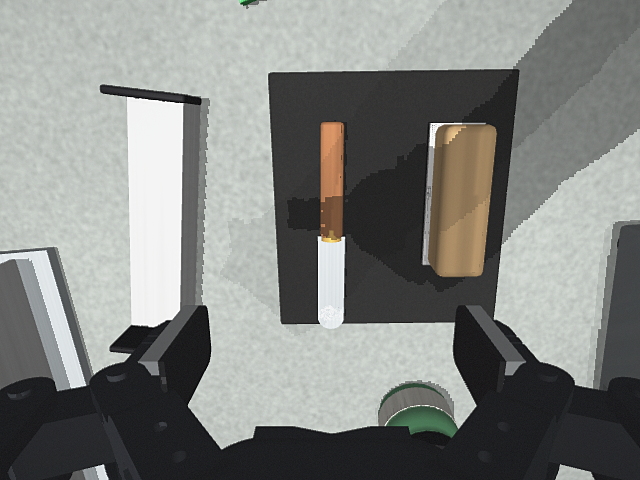

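View pics/c16.png

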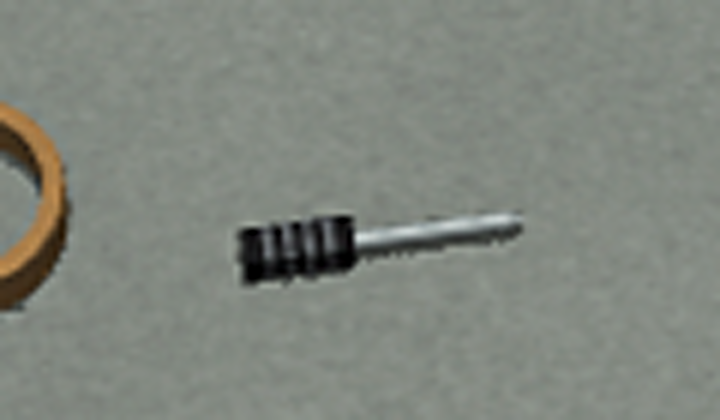

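Run:
```python
from h import *
for n,u,v in (('tapeR',262,362),('tapeL',222,367),('tape front',243,384),('brush tip',349,416),('brush ferr',300,430)): print(n,onz('side0',u-2.7,v-2.3,.01)[:2])
print(to([.452,.317,.2],[0,0,-1],[-.418,.908,0]))
```

```text
tapeR [0.54686225 0.32483404]
tapeL [0.63288216 0.3665238 ]
tape front [0.56681986 0.39224789]
brush tip [0.30981915 0.3921473 ]
brush ferr [0.40284278 0.45583776]
(array([ 0.84, 71.51, -7.5 ]), array([-29.95,   0.4 ,   0.79]))
```

```bash
python3 -m inch '[[0,4,-0.3,-2,0,0,1],[0,8,-0.6,-4,0,0,1],[0,12,-1,-6,0,0,1],[0,16,-1.4,-8,0,0,1],[0,20,-1.8,-10,0,0,1]]'
python3 -m inch '[[0,4,0.3,-2,0,0,1],[0,8,0.6,-4,0,0,1],[0,12,1,-6,0,0,1],[0,16,1.4,-8,0,0,1],[0,20,1.8,-10,0,0,1]]'
python3 -m inch '[[0,4,0.3,-2,0,0,1],[0,8,0.6,-4,0,0,1],[0,12,1,-6,0,0,1],[0,16,1.4,-8,0,0,1],[0,20,1.8,-10,0,0,1]]'
python3 - <<'E'
from h import *
st()
print(to([.452,.317,.2],[0,0,-1],[-.418,.908,0]))
E
```

```text
t: 13.82
tool_pos: [0.4611, -0.1994, 0.3693]
eef_rot: [-0.034, 0.703, 0.025, 0.709]
contact_force: [0.9, 0.7, 0.9]
grip_width: 0.998
t: 14.23
tool_pos: [0.4617, 0.0032, 0.3665]
eef_rot: [-0.096, 0.698, 0.087, 0.704]
contact_force: [1.1, -0.4, 0.6]
grip_width: 0.999
t: 14.65
tool_pos: [0.4269, 0.203, 0.3635]
eef_rot: [-0.158, 0.688, 0.148, 0.693]
contact_force: [1.0, -0.5, 0.2]
grip_width: 0.999
t 14.65 tcp [0.4269 0.203  0.3635] grasp [0.4283 0.2011 0.2086] F [ 1.  -0.5  0.2] g 0.999
[[0.009, -0.422, 0.906], [-0.012, 0.906, 0.422], [-1.0, -0.015, 0.003]] [ 0.28  0.13 -0.29  1.14 -0.01 -0.16]
(array([0.74, 9.28, 7.09]), array([0.27, 0.2 , 0.85]))
```

```bash
python3 -m inch '[[0.2,3,2.4,0,0,0,1],[0.4,6,4.8,0,0,0.4,1],[0.7,9.3,7.1,0,0,0.8,1],[0.7,9.3,7.1,0,0,0.8,1]]'
python3 - <<'E'
from h import *
snap('wrist','w11');st()
E
```

```text
t: 14.98
tool_pos: [0.4526, 0.3226, 0.3537]
eef_rot: [-0.154, 0.688, 0.156, 0.691]
contact_force: [1.3, -1.1, -0.6]
grip_width: 1.002
t 15.03 tcp [0.452  0.3202 0.3538] grasp [0.4524 0.3203 0.1988] F [-0.8 -0.5 -0.2] g 0.998
[[0.002, -0.427, 0.904], [0.001, 0.904, 0.427], [-1.0, -0.001, 0.002]] [ 0.47  0.29 -0.11  1.17 -0.    0.03]
```

View pics/w11.png

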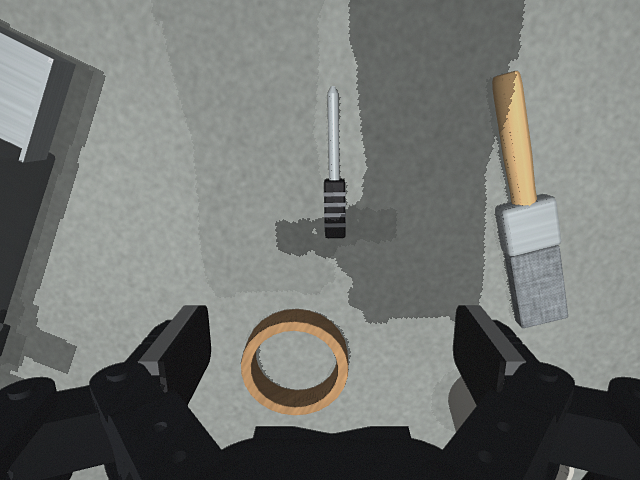

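Run:
```python
from h import *
t=onz('w11',333,87,.008);s=onz('w11',334,180,.010);b=onz('w11',335,237.5,.012);print(t,s,b,np.linalg.norm(t-s),np.linalg.norm(s-b))
d=(t-b)[:2];d/=np.linalg.norm(d);print(d)
g=s[:2]-d*.024; y=np.array([d[1],-d[0],0]);print(g)
print(to([g[0],g[1],.028],[0,0,-1],y))
print(to([g[0],g[1],.021],[0,0,-1],y))
```

```text
[0.3691307  0.28387988 0.008     ] [0.42894947 0.31301211 0.01      ] [0.46912019 0.33290493 0.012     ] 0.06656554363147936 0.04487104741455067
[-0.89788313 -0.4402339 ]
[0.45049866 0.32357772]
(array([17.08,  0.38, -0.03]), array([-0.87,  0.14,  0.03]))
(array([17.78,  0.38, -0.04]), array([-0.87,  0.14,  0.03]))
```

```bash
python3 -m inch '[[4,0.38,0,-0.9,0,0,1],[8,0.38,0,-0.9,0,0,1],[12,0.38,0,-0.9,0,0,1],[15,0.38,0,-0.9,0,0,1],[17.5,0.38,0,-0.9,0,0,1]]' 60
python3 -m inch '[[0.1,0,0,0,0,0,1],[0.1,0,0,0,0,0,0],[0.1,0,0,0,0,0,-1],[0.1,0,0,0,0,0,-1],[0.1,0,0,0,0,0,-1]]' 60
python3 -m inch '[[0,0,0,0,0,0,-1],[0,0,0,0,0,0,-1],[0,0,0,0,0,0,-1],[0,0,0,0,0,0,-1]]'
```

```text
t: 15.45
tool_pos: [0.4495, 0.3222, 0.1759]
eef_rot: [-0.16, 0.689, 0.159, 0.689]
contact_force: [-0.6, 0.7, -0.1]
grip_width: 1.0
t: 15.87
tool_pos: [0.4506, 0.3225, 0.1771]
eef_rot: [-0.16, 0.688, 0.159, 0.69]
contact_force: [0.6, 0.8, 0.6]
grip_width: 0.455
t: 16.2
tool_pos: [0.4515, 0.323, 0.1792]
eef_rot: [-0.159, 0.686, 0.16, 0.691]
contact_force: [-0.5, -0.7, 7.8]
grip_width: 0.167
```

```bash
python3 -m inch '[[-4,0,0,0,0,0,-1],[-8,0,0,0,0,0,-1],[-12,0,0,0,0,0,-1],[-16,0,0,0,0,0,-1],[-20,0,0,0,0,0,-1]]'
python3 - <<'E'
from h import *
o=np.array([.618,-.016,0]);Rz=R.from_euler('z',-.032).as_matrix()
snap('wrist','w12');st()
for u,v in ((232,228.6),(246,231),(242.4,238),(228.4,235.4)):
    print(Rz.T@(onz('s3',u-3,v-2.2,.216)-o))
print(proj('sc8',o+Rz@[.05,.16,.2]),proj('sc8',o+Rz@[.034,.134,.216]))
snap('scene','sc12');crop('sc12',250,230,350,330,6,'c17')
E
```

```text
t: 16.62
tool_pos: [0.4497, 0.3225, 0.3818]
eef_rot: [-0.159, 0.686, 0.16, 0.692]
contact_force: [1.9, 0.6, -0.6]
grip_width: 0.171
t 16.67 tcp [0.4511 0.3233 0.3906] grasp [0.454  0.3246 0.2356] F [2.5 0.1 4.6] g 0.164
[[0.019, -0.44, 0.898], [0.008, 0.898, 0.44], [-1.0, -0.001, 0.02]] [ 0.48  0.27 -0.05  1.23 -0.    0.02]
[0.07199028 0.13066752 0.216     ]
[0.03605211 0.12679408 0.216     ]
[0.0340613  0.15099392 0.216     ]
[0.06985348 0.15433115 0.216     ]
[297.0450877 305.1225212] [296.34783482 291.17567431]
```

View pics/w12.png

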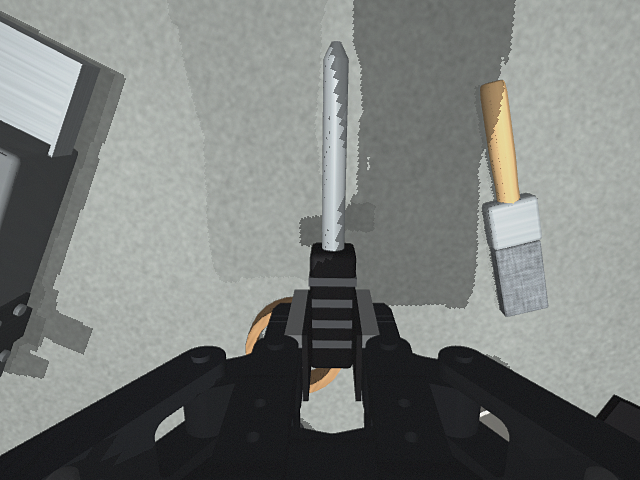

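View pics/c17.png

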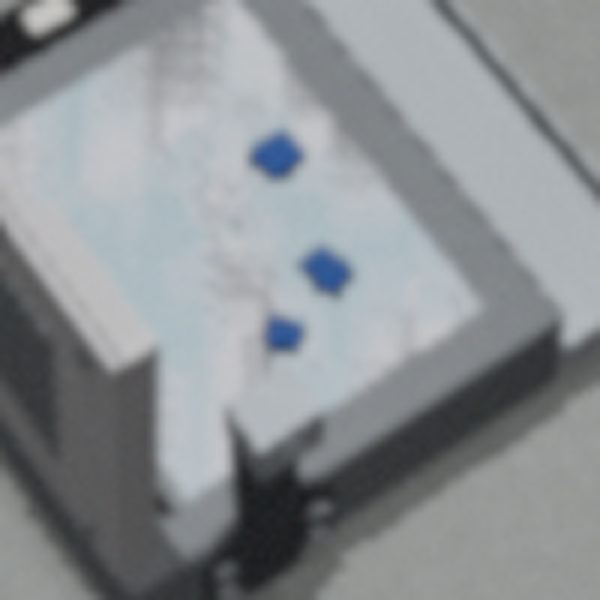

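```bash
cat >> h.py <<'E'
def intool(fn,u,v,d):
    """pixel -> tool-frame point at tool-x=d, with current tool pose (must equal pose of picture)"""
    P,Q=tool();M=Q.as_matrix();c,dr=ray(fn,u,v);c=M.T@(c-P);dr=M.T@dr;return c+dr*(d-c[0])/dr[0]
E
python3 - <<'E'
from h import *
for d in (.167,.169,.171,.173):
    t=intool('w12',335,42,d);s=intool('w12',333.5,246,d-.004);b=intool('w12',333,367,d-.008);print(d,t.round(4),s.round(4),b.round(4),(s-t)[2],(b-s)[2])
E
```

```text
0.167 [ 0.167  0.    -0.096] [ 0.163  -0.0004 -0.0351] [ 0.159  -0.0006  0.0065] 0.060969169597070834 0.04152062320311888
0.169 [ 0.169   0.     -0.0964] [ 0.165  -0.0004 -0.0345] [ 0.161  -0.0006  0.0077] 0.061916403441837374 0.042213547728900035
0.171 [ 0.171   0.     -0.0968] [ 0.167  -0.0004 -0.0339] [ 0.163  -0.0006  0.009 ] 0.06286363728660394 0.042906472254681215
0.173 [ 1.73e-01  1.00e-04 -9.72e-02] [ 0.169  -0.0004 -0.0333] [ 0.165  -0.0005  0.0103] 0.06381087113137048 0.04359939678046239
```

```bash
python3 -m inch '[[0,0,0,0,0,0,-1],[0,0,0,0,0,0,-1]]'
python3 - <<'E'
from h import *
snap('wrist','w13');st()
im=cv2.imread('pics/w13.png');crop('w13',280,20,400,400,2,'c18')
o=np.array([.618,-.016,0]);Rz=R.from_euler('z',-.032).as_matrix()
print(to(o+Rz@[.05,.155+.087+.034,.2],[0,0,-1],-Rz[:,0],.171))
E
```

```text
t: 16.88
tool_pos: [0.4518, 0.3237, 0.3887]
eef_rot: [-0.158, 0.681, 0.161, 0.697]
contact_force: [0.6, -0.1, -1.6]
grip_width: 0.169
t 16.93 tcp [0.4515 0.3235 0.3874] grasp [0.4545 0.3249 0.2324] F [-0.4 -0.9 -1. ] g 0.169
[[0.019, -0.44, 0.898], [0.009, 0.898, 0.44], [-1.0, -0.001, 0.021]] [ 0.48  0.27 -0.06  1.22 -0.    0.02]
(array([  2.02, -15.78,  17.32]), array([-62.05,   1.07,   0.69]))
```

View pics/c18.png

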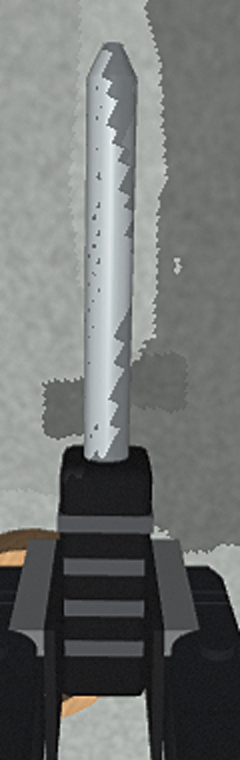

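```bash
python3 - <<'E'
from h import *
for d in (.169,.171,.173,.176,.18):
    t=intool('w13',336.5,41,d);s=intool('w13',333,247.5,d-.003);b=intool('w13',332,367,d-.008);print(d,t.round(4),s.round(4),b.round(4),(s-t)[2],(b-s)[2])
E
python3 -m inch '[[0,-3,3,-7,0,0,-1],[0,-6,6,-14,0,0,-1],[0,-9,9,-21,0,0,-1],[0,-12,12,-28,0.5,0.3,-1],[0,-14,15,-35,1,0.6,-1]]'
python3 - <<'E'
from h import *
st()
o=np.array([.618,-.016,0]);Rz=R.from_euler('z',-.032).as_matrix()
print(to(o+Rz@[.05,.155+.087+.034,.2],[0,0,-1],-Rz[:,0],.171))
E
```

```text
0.169 [ 0.169   0.0007 -0.0924] [ 0.166  -0.0004 -0.0265] [ 0.161  -0.0007  0.0175] 0.06585396022109286 0.04398512850320075
0.171 [ 0.171   0.0007 -0.0927] [ 0.168  -0.0004 -0.0259] [ 0.163  -0.0007  0.0188] 0.0668149686462072 0.04468029592860872
0.173 [ 0.173   0.0007 -0.0931] [ 0.17   -0.0004 -0.0253] [ 0.165  -0.0007  0.0201] 0.0677759770713215 0.045375463354016696
0.176 [ 0.176   0.0008 -0.0936] [ 0.173  -0.0003 -0.0244] [ 0.168  -0.0007  0.0221] 0.069217489708993 0.04641821449212865
0.18 [ 0.18    0.0008 -0.0943] [ 0.177  -0.0003 -0.0231] [ 0.172  -0.0007  0.0247] 0.07113950655922166 0.0478085493429446
t: 17.35
tool_pos: [0.6492, 0.262, 0.3885]
eef_rot: [-0.359, 0.609, 0.363, 0.607]
contact_force: [1.2, 0.5, -0.2]
grip_width: 0.161
t 17.35 tcp [0.6492 0.262  0.3885] grasp [0.6486 0.2624 0.2335] F [ 1.2  0.5 -0.2] g 0.161
[[-0.004, -0.878, 0.479], [0.003, 0.479, 0.878], [-1.0, 0.005, 0.001]] [ 0.27  0.58  0.41  1.41  0.   -0.8 ]
(array([ 1.74, -2.61,  1.  ]), array([-26.77,   0.1 ,  -0.26]))
```

```bash
python3 -m inch '[[0.4,-0.6,0.3,-7,0,0,-1],[0.8,-1.2,0.6,-14,0,0,-1],[1.3,-2,0.8,-21,0,0,-1],[1.7,-2.6,1,-26.8,0.1,-0.2,-1],[1.7,-2.6,1,-26.8,0.1,-0.2,-1]]'
python3 -m inch '[[0,0,0,0,0,0,-1],[0,0,0,0,0,0,-1]]'
python3 - <<'E'
from h import *
snap('wrist','w14');st();snap('side','s14');snap('scene','sc14')
o=np.array([.618,-.016,0]);Rz=R.from_euler('z',-.032).as_matrix()
print(to(o+Rz@[.05,.155+.087+.026,.2],[0,0,-1],-Rz[:,0],.171))
E
```

```text
t: 17.77
tool_pos: [0.6774, 0.2577, 0.3669]
eef_rot: [-0.491, 0.509, 0.494, 0.506]
contact_force: [-0.5, -0.3, -1.2]
grip_width: 0.162
t: 17.93
tool_pos: [0.677, 0.2576, 0.3648]
eef_rot: [-0.49, 0.511, 0.494, 0.505]
contact_force: [-0.4, 0.1, -0.7]
grip_width: 0.167
t 17.98 tcp [0.6769 0.2577 0.3657] grasp [0.6755 0.2574 0.2107] F [-0.8  0.6 -0.9] g 0.165
[[-0.009, -0.999, 0.032], [-0.002, 0.032, 0.999], [-1.0, 0.009, -0.002]] [ 0.25  0.64  0.46  1.41  0.   -1.29]
(array([-0.4 ,  0.03, -0.76]), array([ 0.06, -0.09, -0.38]))
```

View pics/w14.png

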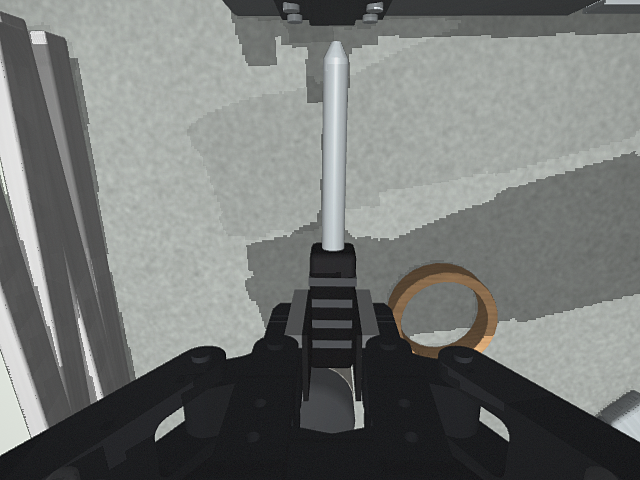

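Run:
```python
from h import *
o=np.array([.618,-.016,0]);Rz=R.from_euler('z',-.032).as_matrix()
print('bottle base',onz('side0',193-3,370-2.2,.0),'cap',onz('side0',183-3,326-2.2,.165))
for z in (.02,.03,.04):
  print([Rz.T@(onz('w14',u,v,z)-o) for u,v in ((293,11),(372,12))])
crop('s14',190,190,310,300,6.5,'c19');crop('sc14',250,250,350,350,6,'c20')
```

```text
bottle base [0.70039664 0.3907982  0.        ] cap [0.69844975 0.37577116 0.165     ]
[array([0.07396622, 0.13068867, 0.02      ]), array([0.01971382, 0.13124134, 0.02      ])]
[array([0.07321936, 0.13307336, 0.03      ]), array([0.02069548, 0.13360842, 0.03      ])]
[array([0.07247251, 0.13545805, 0.04      ]), array([0.02167714, 0.1359755 , 0.04      ])]
```

View pics/c19.png

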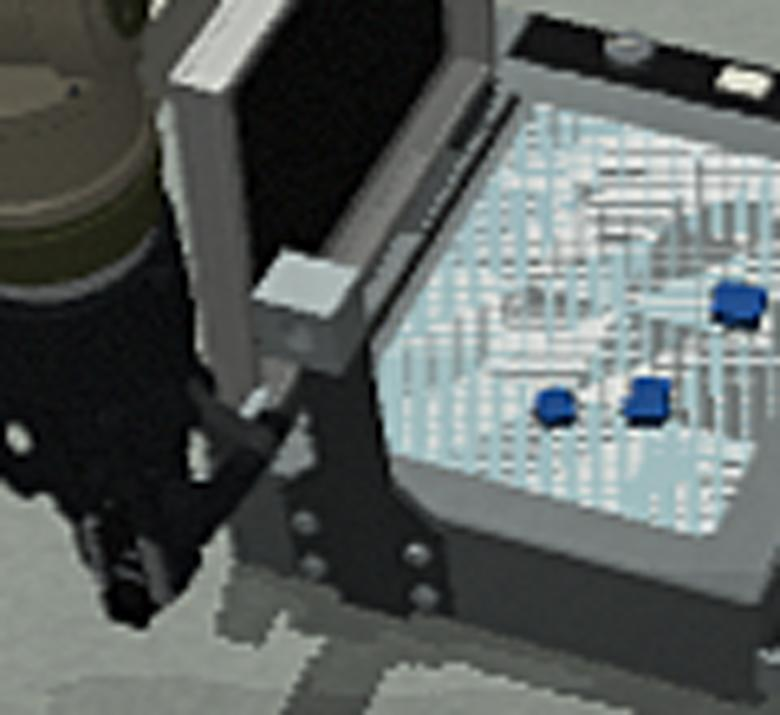

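View pics/c20.png

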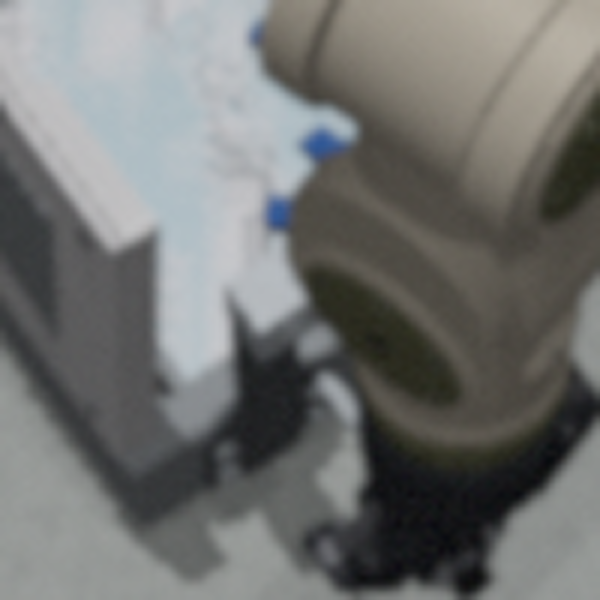

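Run:
```python
from h import *
o=np.array([.6155,-.0142,0]);Rz=R.from_euler('z',-.032).as_matrix()
print(to(o+Rz@[.05,.155+.075+.026,.2],[0,0,-1],-Rz[:,0],.171))
```

```text
(array([-0.4 ,  0.28, -1.79]), array([ 0.06, -0.09, -0.38]))
```

```bash
python3 -m inch '[[-0.4,0.3,0,0,-0.1,-0.4,-1],[-0.5,0.3,-0.6,0,-0.1,-0.4,-1],[-0.5,0.3,-1.2,0,-0.1,-0.4,-1],[-0.5,0.3,-1.8,0,-0.1,-0.4,-1],[-0.5,0.3,-1.8,0,-0.1,-0.4,-1]]'
python3 -m inch '[[0,0,0,0,0,0,-1],[0,0,0,0,0,0,-1]]'
python3 - <<'E'
from h import *
snap('wrist','w15');st();crop('w15',260,0,420,260,3,'c21')
snap('side','s15')
crop('s15',190,190,310,300,6.5,'c19')
E
```

```text
t: 18.5
tool_pos: [0.6735, 0.2384, 0.3725]
eef_rot: [-0.492, 0.508, 0.492, 0.508]
contact_force: [-0.6, 0.1, -0.3]
grip_width: 0.164
t: 18.67
tool_pos: [0.6736, 0.2379, 0.3726]
eef_rot: [-0.492, 0.508, 0.491, 0.508]
contact_force: [0.1, -0.4, -0.3]
grip_width: 0.163
t 18.72 tcp [0.6736 0.2382 0.3726] grasp [0.6737 0.2381 0.2176] F [ 0.6  0.2 -0.8] g 0.166
[[0.001, -0.999, 0.033], [-0.0, 0.033, 0.999], [-1.0, -0.001, -0.0]] [ 0.23  0.61  0.43  1.39 -0.   -1.31]
```

View pics/c21.png

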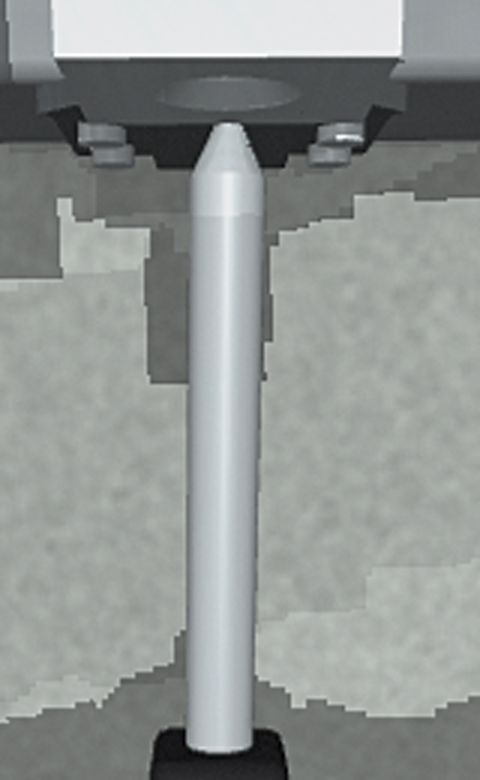

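View pics/c19.png

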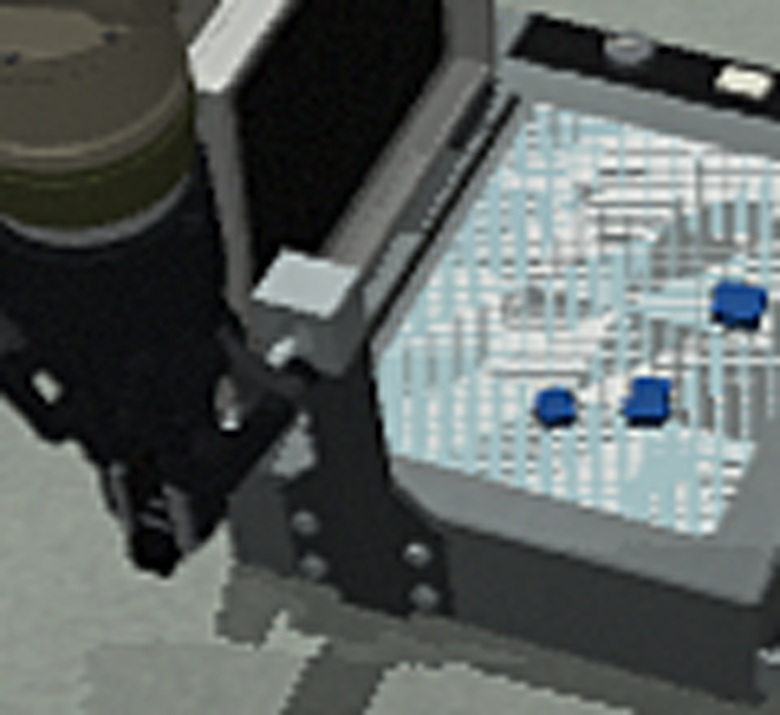

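Run:
```python
from h import *
a=onz('w15',335.8,19,.216);print('edge',a)
c,d=ray('w15',336.3,31.2);h=c+d*(a[1]-c[1])/d[1];print('hole',h)
for dd in (.167,.169,.171,.173):
    t=intool('w15',336.7,41.5,dd);s=intool('w15',333,249.5,dd-.003);print(dd,t.round(4),s.round(4),(s-t)[2])
P,Q=tool();print(Q.as_matrix().T@(h-P))
```

```text
edge [0.67008561 0.14056134 0.216     ]
hole [0.669799   0.14056134 0.20035769]
0.167 [ 0.167   0.0008 -0.094 ] [ 0.164  -0.0004 -0.029 ] 0.06499809534149997
0.169 [ 0.169   0.0008 -0.0943] [ 0.166  -0.0004 -0.0284] 0.06596729876103152
0.171 [ 0.171   0.0008 -0.0947] [ 0.168  -0.0004 -0.0278] 0.06693650218056307
0.173 [ 0.173   0.0008 -0.095 ] [ 0.17   -0.0004 -0.0271] 0.0679057056000946
[ 0.17211447  0.00070158 -0.09782862]
```

```bash
python3 -m inch '[[0.1,0,0,0,0,0,-1],[0.14,0,-0.3,0,0,0,-1],[0.14,0,-0.7,0,0,0,-1],[0.14,0,-1.2,0,0,0,-1],[0.14,0,-1.2,0,0,0,-1]]'
python3 - <<'E'
from h import *
snap('wrist','w16');st();crop('w16',260,0,420,200,4,'c22')
E
```

```text
t: 19.18
tool_pos: [0.6732, 0.2253, 0.371]
eef_rot: [-0.492, 0.508, 0.491, 0.508]
contact_force: [-0.5, 0.2, -0.7]
grip_width: 0.164
t 19.23 tcp [0.6732 0.2257 0.3711] grasp [0.6734 0.2256 0.2161] F [ 0.7  0.3 -0. ] g 0.171
[[0.001, -0.999, 0.034], [-0.0, 0.034, 0.999], [-1.0, -0.001, -0.0]] [ 0.21  0.6   0.41  1.38 -0.   -1.33]
```

View pics/c22.png

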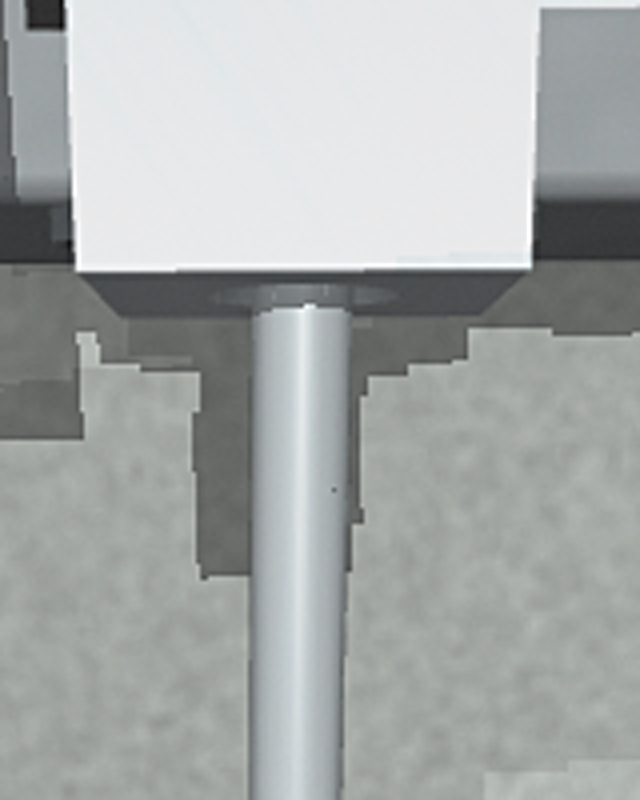

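```bash
python3 -m inch '[[0,0,-0.4,0,0,0,-1],[0,0,-0.8,0,0,0,-1],[0,0,-1.2,0,0,0,-1],[0,0,-1.6,0,0,0,-1],[0,0,-2,0,0,0,-1]]'
python3 -m inch '[[0,0,-0.4,0,0,0,-1],[0,0,-0.8,0,0,0,-1],[0,0,-1.2,0,0,0,-1],[0,0,-1.6,0,0,0,-1],[0,0,-1.8,0,0,0,-1]]'
python3 -m inch '[[0,0,-0.4,0,0,0,-1],[0,0,-0.8,0,0,0,-1],[0,0,-1.2,0,0,0,-1],[0,0,-1.6,0,0,0,-1],[0,0,-1.6,0,0,0,-1]]'
python3 - <<'E'
from h import *
snap('wrist','w17');st()
E
```

```text
t: 19.65
tool_pos: [0.6726, 0.2051, 0.3711]
eef_rot: [-0.492, 0.508, 0.491, 0.509]
contact_force: [-0.5, -0.5, -0.2]
grip_width: 0.163
t: 20.07
tool_pos: [0.672, 0.1865, 0.3712]
eef_rot: [-0.492, 0.508, 0.491, 0.509]
contact_force: [0.6, 0.1, -1.2]
grip_width: 0.163
t: 20.48
tool_pos: [0.6715, 0.1697, 0.3712]
eef_rot: [-0.492, 0.509, 0.491, 0.509]
contact_force: [0.0, -1.3, -0.6]
grip_width: 0.167
t 20.53 tcp [0.6715 0.17   0.3713] grasp [0.6716 0.1699 0.2163] F [ 0.6 -0.  -0.9] g 0.165
[[0.001, -0.999, 0.035], [-0.0, 0.035, 0.999], [-1.0, -0.001, -0.0]] [ 0.13  0.56  0.34  1.35 -0.   -1.4 ]
```

View pics/w17.png

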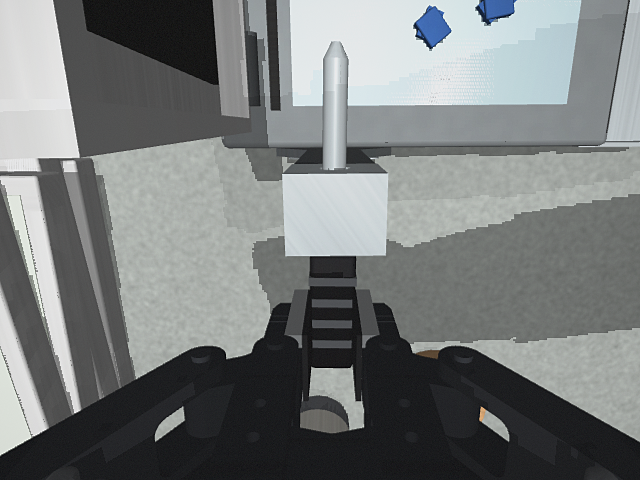

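```bash
python3 -m inch '[[0,0,-0.1,0,0,0,-1],[0,0,-0.2,0,0,0,-1],[0,0,-0.2,0,0,0,-1]]'
python3 -m inch '[[0,0,-0.1,0,0,0,-1],[0,0,-0.2,0,0,0,-1],[0,0,-0.2,0,0,0,-1]]'
python3 -m inch '[[0,0,-0.1,0,0,0,-1],[0,0,-0.2,0,0,0,-1],[0,0,-0.2,0,0,0,-1]]'
```

```text
t: 20.78
tool_pos: [0.6714, 0.168, 0.3713]
eef_rot: [-0.492, 0.509, 0.491, 0.509]
contact_force: [0.3, 0.2, -0.7]
grip_width: 0.164
t: 21.03
tool_pos: [0.6713, 0.1671, 0.3714]
eef_rot: [-0.491, 0.507, 0.492, 0.509]
contact_force: [1.1, 4.2, -0.2]
grip_width: 0.167
t: 21.28
tool_pos: [0.6711, 0.1664, 0.3715]
eef_rot: [-0.491, 0.506, 0.493, 0.51]
contact_force: [0.9, 6.6, -0.7]
grip_width: 0.164
```

```bash
python3 -m inch '[[0,0,0.1,0,0,0,-0.5],[0,0,0.1,0,0,0,0],[0,0,0.1,0,0,0,0.3],[0,0,0.1,0,0,0,0.3],[0,0,0.1,0,0,0,0.3]]'
python3 -m inch '[[-2,0,0,0,0,0,0.3],[-4,0,0,0,0,0,0.3],[-7,0,0.5,0,0,0,0.3],[-9,0,1,0,0,0,0.3],[-9,0,1,0,0,0,0.3]]'
python3 - <<'E'
from h import *
snap('wrist','w18');snap('side','s18');st();crop('s18',190,190,310,300,6.5,'c23')
E
```

```text
t: 21.7
tool_pos: [0.6712, 0.1671, 0.3715]
eef_rot: [-0.491, 0.506, 0.493, 0.51]
contact_force: [-0.4, -0.4, 0.1]
grip_width: 0.653
t: 22.12
tool_pos: [0.6715, 0.1769, 0.4672]
eef_rot: [-0.493, 0.504, 0.491, 0.512]
contact_force: [-0.6, -0.0, 0.3]
grip_width: 0.648
t 22.22 tcp [0.6716 0.1765 0.4625] grasp [0.6722 0.1774 0.3075] F [ 0.9  0.5 -0.1] g 0.648
[[0.004, -0.999, 0.032], [0.006, 0.032, 0.999], [-1.0, -0.004, 0.006]] [ 0.14  0.57  0.58  1.58  0.01 -1.4 ]
```

View pics/w18.png

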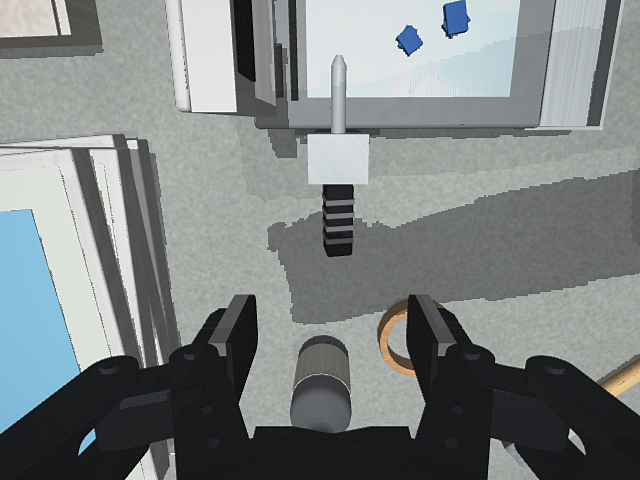

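View pics/c23.png

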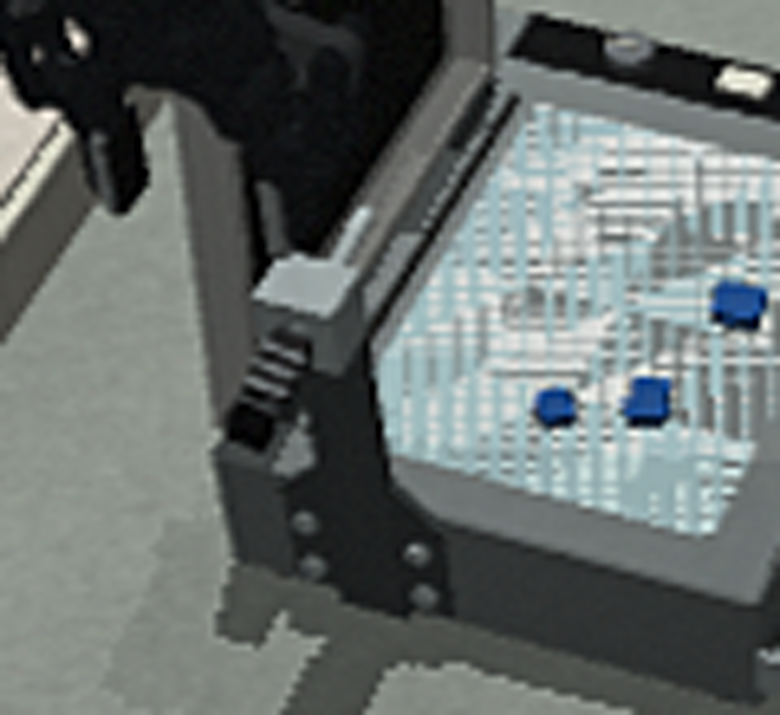

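Run:
```python
from h import *
o=np.array([.6155,-.0142,0]);Rz=R.from_euler('z',-.032).as_matrix()
for u,v in ((738,305),(648,400),(555,407)):
    p=onz('s18',u/6.5+190-3,v/6.5+190-2.2,.084);print(p,Rz.T@(p-o))
for u,v in ((409,41),(456,18)):
    p=onz('w18',u,v,.085);print('w',p,Rz.T@(p-o))
print(to([.4557,-.307,.2],[0,0,-1],[.067,.998,0]))
```

```text
[ 0.56462852 -0.03106098  0.084     ] [-0.05030597 -0.01847995  0.084     ]
[0.58193601 0.03100324 0.084     ] [-0.03499306  0.04410623  0.084     ]
[0.61704933 0.04612267 0.084     ] [-0.00038146  0.06034136  0.084     ]
w [0.61167196 0.05034126 0.085     ] [-0.00589105  0.06438574  0.085     ]
w [0.57606269 0.03547043 0.085     ] [-0.0410063   0.04838322  0.085     ]
(array([ 10.39,  20.06, -49.09]), array([91.98,  0.44, -0.1 ]))
```

```bash
python3 -m inch '[[0,1.5,-3.6,7,0,0,0.3],[0,3,-7.5,14,0,0,0.3],[0,5,-11.5,21,0,0,0.5],[0,7,-15.5,28,0,0,1],[0,9,-19,35,0,0,1]]'
python3 - <<'E'
from h import *
st()
print(to([.4557,-.307,.2],[0,0,-1],[.067,.998,0]))
E
```

```text
t: 22.63
tool_pos: [0.5766, -0.008, 0.4589]
eef_rot: [-0.313, 0.632, 0.316, 0.635]
contact_force: [0.8, -0.9, 0.5]
grip_width: 0.987
t 22.63 tcp [ 0.5766 -0.008   0.4589] grasp [ 0.5768 -0.0071  0.3039] F [ 0.8 -0.9  0.5] g 0.987
[[0.001, -0.797, 0.605], [0.006, 0.605, 0.796], [-1.0, 0.003, 0.005]] [-0.15  0.31  0.17  1.43  0.01 -1.08]
(array([ 10.2 ,  -8.47, -31.18]), array([56.64,  0.2 , -0.29]))
```

```bash
python3 -m inch '[[0,-1,-3.8,7,0,0,1],[0.5,-2,-7.6,14,0,0,1],[1.5,-3,-11.5,21,0,0,1],[2.5,-4.5,-15.4,28,0,0,1],[4,-6,-19,35,0,0,1]]'
python3 - <<'E'
from h import *
st()
print(to([.4557,-.307,.2],[0,0,-1],[.067,.998,0]))
E
```

```text
t: 23.05
tool_pos: [0.5082, -0.1958, 0.4173]
eef_rot: [-0.105, 0.698, 0.109, 0.699]
contact_force: [1.3, 0.2, 0.2]
grip_width: 0.998
t 23.05 tcp [ 0.5082 -0.1958  0.4173] grasp [ 0.5083 -0.1949  0.2623] F [1.3 0.2 0.2] g 0.998
[[0.001, -0.299, 0.954], [0.006, 0.954, 0.299], [-1.0, 0.005, 0.002]] [-0.52  0.25 -0.01  1.31  0.01 -0.82]
(array([ 6.17, -9.07, -8.35]), array([21.27,  0.08, -0.32]))
```

```bash
python3 -m inch '[[1,-3,-2.8,7,0,0,1],[2.5,-6,-5.6,14,0,0,1],[4.5,-9,-8.3,21.3,0,-0.3,1],[6.2,-9,-8.3,21.3,0,-0.3,1],[6.2,-9,-8.3,21.3,0,-0.3,1]]'
python3 -m inch '[[0,0,0,0,0,0,1]]'
python3 - <<'E'
from h import *
snap('wrist','w19');st()
E
```

```text
t: 23.47
tool_pos: [0.453, -0.3076, 0.3491]
eef_rot: [0.028, 0.709, -0.024, 0.705]
contact_force: [-0.2, 1.9, -0.8]
grip_width: 0.997
t: 23.55
tool_pos: [0.4521, -0.3074, 0.3479]
eef_rot: [0.029, 0.709, -0.023, 0.704]
contact_force: [0.2, 1.1, 0.4]
grip_width: 1.001
t 23.6 tcp [ 0.4521 -0.307   0.3475] grasp [ 0.4507 -0.3056  0.1925] F [-1.1  0.3 -1.6] g 0.997
[[-0.009, 0.073, 0.997], [0.009, 0.997, -0.073], [-1.0, 0.008, -0.01]] [-0.74  0.29 -0.13  1.17  0.   -0.67]
```

View pics/w19.png

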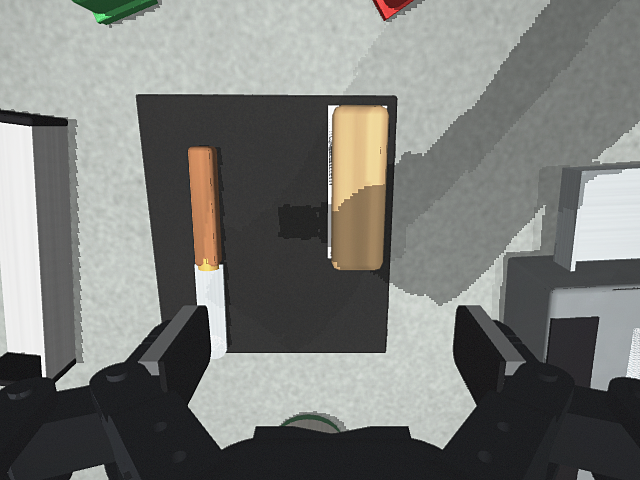

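Run:
```python
from h import *
q=[onz('w19',u,v,.05) for u,v in ((334,107),(387.5,107),(331,269),(383,270))]
for p in q: print(p)
c=sum(q)/4;a=(q[2]+q[3]-q[0]-q[1])[:2];a/=np.linalg.norm(a);print(c,a)
m=[onz('w19',u,v,.004) for u,v in ((137,95),(396,97),(163,352),(386,352))];print(sum(m)/4)
print(onz('w19',205,352,.012))
yy=[-a[1],a[0],0];print(yy,to([c[0],c[1],.05],[0,0,-1],yy))
crop('w19',280,90,420,290,3,'c24')
```

```text
[ 0.37215765 -0.29812742  0.05      ]
[ 0.37460842 -0.26501119  0.05      ]
[ 0.47798329 -0.30790265  0.05      ]
[ 0.48147415 -0.27219217  0.05      ]
[ 0.42655588 -0.28580836  0.05      ] [ 0.99683726 -0.07946999]
[ 0.46222193 -0.35367611  0.004     ]
[ 0.55613841 -0.41854193  0.012     ]
[np.float64(0.0794699920214339), np.float64(0.9968372587178477), 0] (array([14.29,  1.81, -2.56]), array([ 0.37, -0.56, -0.48]))
```

View pics/c24.png

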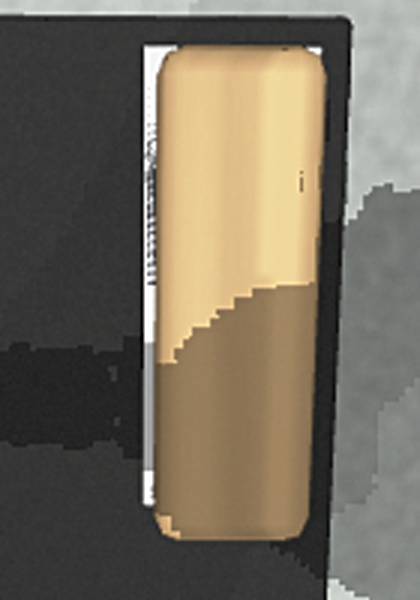

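```bash
python3 -m inch '[[3,1.8,-2.6,0.4,0,0,1],[6.5,1.8,-2.6,0.4,-0.5,-0.5,1],[10,1.8,-2.6,0.4,-0.5,-0.5,1],[13,1.8,-2.6,0.4,-0.5,-0.5,1],[14.5,1.8,-2.6,0.4,-0.5,-0.5,1]]' 80
python3 -m inch '[[0,0,0,0,0,0,1],[0,0,0,0,0,0,1]]'
python3 - <<'E'
from h import *
st();print(to([.4266,-.2858,.039],[0,0,-1],[.0795,.9968,0]))
E
```

```text
t: 24.02
tool_pos: [0.4257, -0.2834, 0.2005]
eef_rot: [0.028, 0.708, -0.026, 0.705]
contact_force: [-0.4, 0.3, 0.8]
grip_width: 1.002
t: 24.18
tool_pos: [0.4261, -0.2819, 0.2004]
eef_rot: [0.028, 0.708, -0.025, 0.705]
contact_force: [0.9, -0.0, 0.4]
grip_width: 1.002
t 24.18 tcp [ 0.4261 -0.2819  0.2004] grasp [ 0.4253 -0.2813  0.0454] F [ 0.9 -0.   0.4] g 1.002
[[-0.005, 0.074, 0.997], [0.004, 0.997, -0.074], [-1.0, 0.004, -0.005]] [-0.74  0.35 -0.44  0.79 -0.   -0.67]
(array([ 0.64, -0.39,  0.08]), array([ 0.3, -0.3, -0.2]))
```

```bash
python3 -m inch '[[0.6,-0.4,0.1,0.3,-0.3,-0.2,1],[0.6,-0.4,0.1,0.3,-0.3,-0.2,0.3],[0.6,-0.4,0.1,0.3,-0.3,-0.2,-1],[0.6,-0.4,0.1,0.3,-0.3,-0.2,-1],[0.6,-0.4,0.1,0.3,-0.3,-0.2,-1]]' 80
python3 -m inch '[[0,0,0,0,0,0,-1],[0,0,0,0,0,0,-1],[0,0,0,0,0,0,-1],[0,0,0,0,0,0,-1]]' 80
python3 -m inch '[[-2,0,0,0,0,0,-1],[-5,0,0,0,0,0,-1],[-9,0,0,0,0,0,-1],[-13,0,0,0,0,0,-1],[-16,0,0,0,0,0,-1]]'
python3 - <<'E'
from h import *
snap('wrist','w20');st()
o=np.array([.6155,-.0142,0]);Rz=R.from_euler('z',-.032).as_matrix()
print(to(o+Rz@[-.005,-.055,.17],[0,0,-1],-Rz[:,0]))
E
```

```text
t: 24.6
tool_pos: [0.427, -0.2862, 0.1952]
eef_rot: [0.028, 0.706, -0.028, 0.707]
contact_force: [-0.5, -0.3, 0.2]
grip_width: 0.46
t: 24.93
tool_pos: [0.4271, -0.2864, 0.1955]
eef_rot: [0.028, 0.706, -0.029, 0.707]
contact_force: [-0.3, 0.2, 2.9]
grip_width: 0.409
t: 25.35
tool_pos: [0.4268, -0.2861, 0.3581]
eef_rot: [0.028, 0.706, -0.029, 0.707]
contact_force: [1.3, -0.7, -1.7]
grip_width: 0.405
t 25.4 tcp [ 0.4279 -0.2871  0.3637] grasp [ 0.4293 -0.2884  0.2087] F [ 1.4 -2.3  2.2] g 0.409
[[0.009, 0.08, 0.997], [-0.008, 0.997, -0.08], [-1.0, -0.007, 0.009]] [-0.75  0.21 -0.19  1.16 -0.   -0.67]
(array([ 3.85, 23.21, 16.25]), array([-9.274e+01,  7.000e-02,  7.600e-01]))
```

View pics/w20.png

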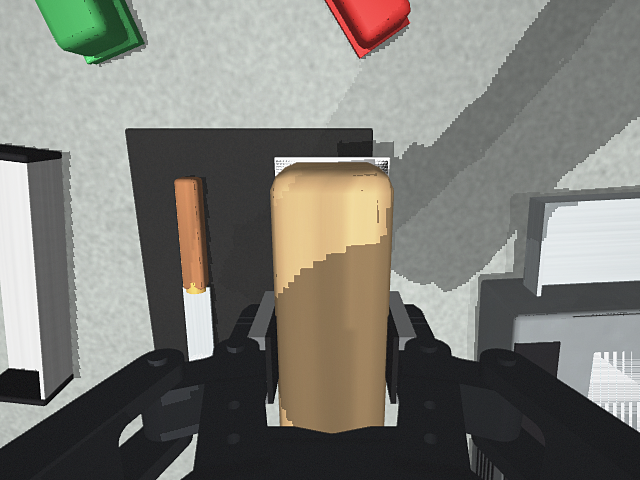

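```bash
python3 -m inch '[[0,2,1.5,-7,0,0,-1],[0,4,3,-14,0,0,-1],[0,7,5,-21,0,0,-1],[0,10,7,-28,0,0,-1],[0,13,9,-35,0,0.4,-1]]'
python3 - <<'E'
from h import *
st()
o=np.array([.6155,-.0142,0]);Rz=R.from_euler('z',-.032).as_matrix()
print(to(o+Rz@[-.005,-.055,.155],[0,0,-1],-Rz[:,0]))
E
```

```text
t: 25.82
tool_pos: [0.5284, -0.1635, 0.363]
eef_rot: [-0.188, 0.68, 0.186, 0.684]
contact_force: [1.1, -0.6, -2.0]
grip_width: 0.406
t 25.82 tcp [ 0.5284 -0.1635  0.363 ] grasp [ 0.5294 -0.1637  0.208 ] F [ 1.1 -0.6 -2. ] g 0.406
[[0.006, -0.511, 0.86], [-0.001, 0.86, 0.511], [-1.0, -0.004, 0.005]] [-0.45  0.28 -0.1   1.18  0.   -0.98]
(array([ 5.34,  4.04, 11.71]), array([-57.44,   0.14,   0.36]))
```

```bash
python3 -m inch '[[1,1,2.4,-7,0,0,-1],[2,2,4.8,-14,0,0,-1],[3,3,7.2,-21,0,0,-1],[4,3.5,9.5,-28,0,0,-1],[5,4,11.7,-35,0,0.3,-1]]'
python3 -m inch '[[0,0,0,-7,0,0,-1],[0,0,0,-14,0,0,-1],[0,0,0,-21,0,0,-1],[0,0,0,-22,0,0,-1],[0,0,0,-22,0,0,-1]]'
python3 - <<'E'
from h import *
st();snap('wrist','w21');snap('side','s21');crop('s21',210,100,370,300,3.9,'c25')
o=np.array([.6155,-.0142,0]);Rz=R.from_euler('z',-.032).as_matrix()
print(to(o+Rz@[-.005,-.055,.0815],[0,0,-1],-Rz[:,0],.1915))
E
```

```text
t: 26.23
tool_pos: [0.6093, -0.0679, 0.312]
eef_rot: [-0.385, 0.592, 0.386, 0.594]
contact_force: [1.1, -1.1, -1.1]
grip_width: 0.405
t: 26.65
tool_pos: [0.6091, -0.0678, 0.3111]
eef_rot: [-0.49, 0.508, 0.492, 0.509]
contact_force: [-0.6, 0.2, -1.7]
grip_width: 0.409
t 26.65 tcp [ 0.6091 -0.0678  0.3111] grasp [ 0.6091 -0.0673  0.1561] F [-0.6  0.2 -1.7] g 0.409
[[-0.0, -0.999, 0.035], [0.003, 0.035, 0.999], [-1.0, 0.0, 0.003]] [-0.24  0.43 -0.02  1.12  0.   -1.78]
(array([ 3.86,  0.04, -0.11]), array([-0.23,  0.17,  0.02]))
```

View pics/w21.png

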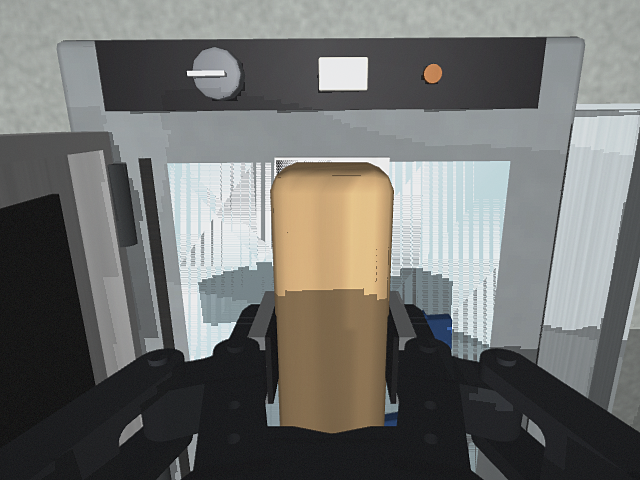

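View pics/c25.png

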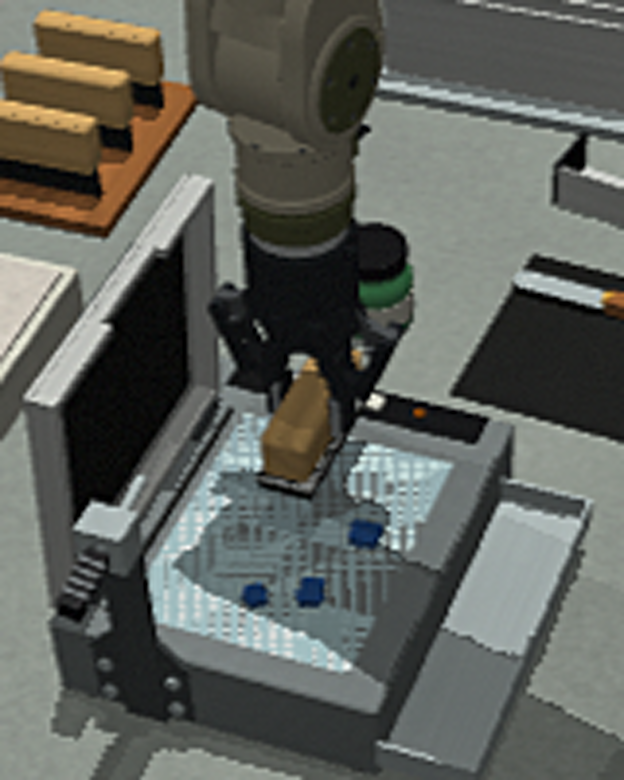

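```bash
python3 -m inch '[[1,0,-0.1,-0.2,0,0,-1],[2,0,-0.1,-0.2,0,0,-1],[3,0,-0.1,-0.2,0,0,-1],[3.6,0,-0.1,-0.2,0.1,0,-1],[3.8,0,-0.1,-0.2,0.1,0,-1]]'
python3 -m inch '[[0,0,0,0,0,0,-1],[0,0,0,0,0,0,-1]]'
python3 - <<'E'
from h import *
snap('side','s22');crop('s22',210,150,370,300,4,'c26')
E
```

```text
t: 27.17
tool_pos: [0.6083, -0.0688, 0.2715]
eef_rot: [-0.491, 0.508, 0.493, 0.508]
contact_force: [-2.5, 0.5, 4.3]
grip_width: 0.408
t: 27.33
tool_pos: [0.6084, -0.0688, 0.2717]
eef_rot: [-0.491, 0.508, 0.493, 0.508]
contact_force: [0.8, -0.5, -2.2]
grip_width: 0.411
```

View pics/c26.png

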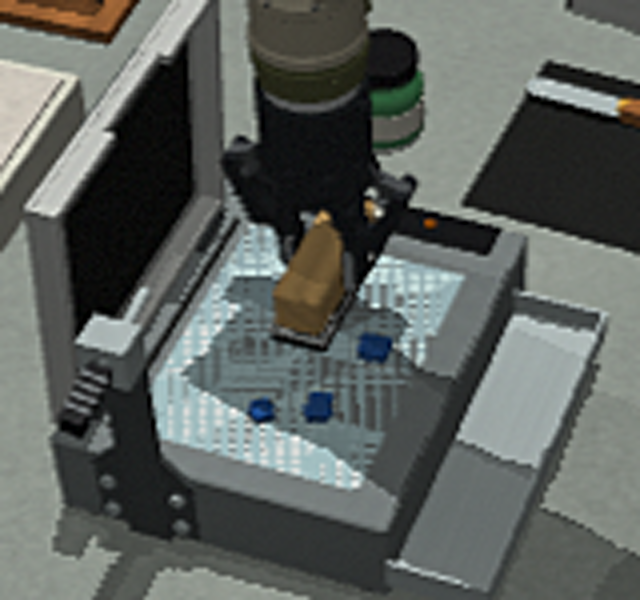

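```bash
python3 -m inch '[[-0.05,0,0.5,0,0,0,-1],[-0.05,0,1.2,0,0,0,-1],[-0.05,0.5,1.2,0,0,0,-1],[-0.05,1,1.2,0,0,0,-1],[-0.05,1.6,1.2,0,0,0,-1]]'
python3 -m inch '[[0,0.6,0,0,0,0,-1],[0,1.2,0,0,0,0,-1],[0,1.8,0,0,0,0,-1],[0,2.4,0,0,0,0,-1],[0,3,0,0,0,0,-1]]'
python3 -m inch '[[0,0.6,0,0,0,0,-1],[0,1.2,0,0,0,0,-1],[0,1.8,0,0,0,0,-1],[0,2.4,0,0,0,0,-1],[0,3,0,0,0,0,-1]]'
python3 - <<'E'
from h import *
snap('side','s23');crop('s23',210,150,370,300,4,'c27');st()
E
```

```text
t: 27.8
tool_pos: [0.5923, -0.0559, 0.2722]
eef_rot: [-0.491, 0.508, 0.493, 0.508]
contact_force: [0.4, -1.2, -1.5]
grip_width: 0.406
t: 28.22
tool_pos: [0.5616, -0.055, 0.2723]
eef_rot: [-0.491, 0.508, 0.493, 0.508]
contact_force: [0.2, -0.1, -1.8]
grip_width: 0.408
t: 28.63
tool_pos: [0.531, -0.054, 0.2725]
eef_rot: [-0.491, 0.508, 0.493, 0.508]
contact_force: [-0.0, 0.3, -2.5]
grip_width: 0.41
t 28.68 tcp [ 0.5299 -0.0538  0.2723] grasp [ 0.5293 -0.0536  0.1173] F [-1.9  0.5 -2.3] g 0.411
[[-0.004, -0.999, 0.033], [0.002, 0.033, 0.999], [-1.0, 0.004, 0.002]] [-0.25  0.31 -0.29  0.97  0.   -1.79]
```

View pics/c27.png

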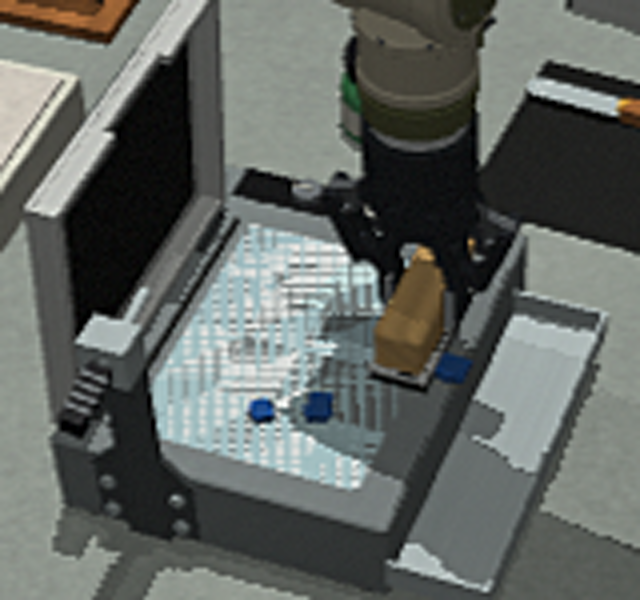

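```bash
python3 -m inch '[[0,0.6,0,0,0,0,-1],[0,1.2,0,0,0,0,-1],[0,1.8,0,0,0,0,-1],[0,2.4,0,0,0,0,-1],[0,3,0,0,0,0,-1]]'
python3 -m inch '[[0,0.5,0,0,0,0,-1],[0,0.8,0,0,0,0,-1],[0,0.8,0,0,0,0,-1]]'
python3 - <<'E'
from h import *
snap('side','s24');crop('s24',210,150,370,300,4,'c28');st()
E
```

```text
t: 29.1
tool_pos: [0.4993, -0.0528, 0.2724]
eef_rot: [-0.49, 0.509, 0.493, 0.507]
contact_force: [0.4, 1.0, -1.7]
grip_width: 0.41
t: 29.35
tool_pos: [0.4906, -0.0524, 0.2725]
eef_rot: [-0.49, 0.509, 0.493, 0.507]
contact_force: [-0.2, -0.1, -1.5]
grip_width: 0.408
t 29.4 tcp [ 0.491  -0.0525  0.2726] grasp [ 0.4904 -0.0523  0.1176] F [-0.   0.  -1.8] g 0.409
[[-0.004, -0.999, 0.033], [0.002, 0.033, 0.999], [-1.0, 0.004, 0.002]] [-0.27  0.24 -0.39  0.94  0.   -1.81]
```

View pics/c28.png

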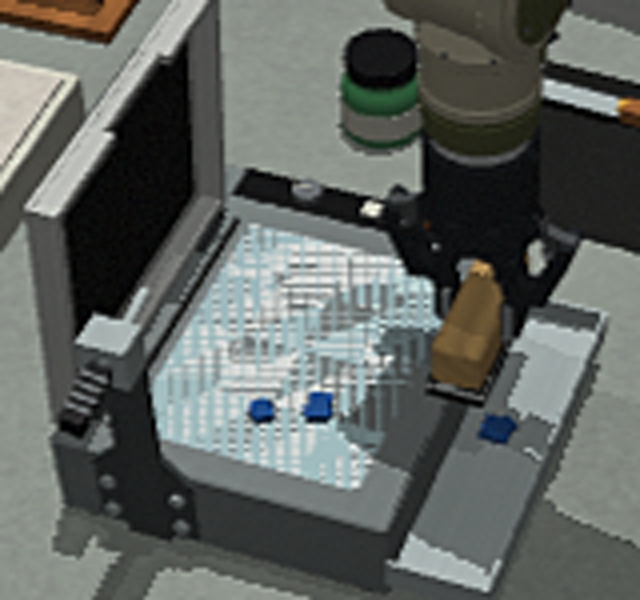

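```bash
python3 -m inch '[[-1.5,0,0,0,0,0,-1],[-3,0,0,0,0,0,-1],[-4.5,0,0,0,0,0,-1]]'
python3 - <<'E'
from h import *
st()
o=np.array([.6155,-.0142,0]);Rz=R.from_euler('z',-.032).as_matrix()
print(to(o+Rz@[.038,.03,.12],[0,0,-1],-Rz[:,0],.1915))
E
```

```text
t: 29.65
tool_pos: [0.4914, -0.0527, 0.3179]
eef_rot: [-0.49, 0.509, 0.493, 0.507]
contact_force: [-0.0, 1.0, -1.5]
grip_width: 0.41
t 29.65 tcp [ 0.4914 -0.0527  0.3179] grasp [ 0.4907 -0.0524  0.1629] F [-0.   1.  -1.5] g 0.41
[[-0.004, -0.999, 0.033], [0.002, 0.033, 0.999], [-1.0, 0.004, 0.002]] [-0.27  0.21 -0.31  1.05  0.   -1.81]
(array([  0.58, -16.08,   7.25]), array([-0.04,  0.1 , -0.25]))
```

```bash
python3 -m inch '[[0,-3,1.4,0,0,0,-1],[0,-6,2.8,0,0,0,-1],[0,-9.5,4.4,0,0,0,-1],[0.3,-13,6,0,0,-0.2,-1],[0.5,-16,7.2,0,0.1,-0.2,-1]]'
python3 -m inch '[[0,0,0,0,0,0,-1],[0,0,0,0,0,0,-1]]'
python3 - <<'E'
from h import *
st();snap('side','s25');crop('s25',210,150,370,300,4,'c29');snap('wrist','w25')
o=np.array([.6155,-.0142,0]);Rz=R.from_euler('z',-.032).as_matrix()
print(to(o+Rz@[.038,.03,.0805],[0,0,-1],-Rz[:,0],.1915))
E
```

```text
t: 30.07
tool_pos: [0.6559, 0.0152, 0.3123]
eef_rot: [-0.492, 0.508, 0.492, 0.508]
contact_force: [-7.6, -2.9, 0.8]
grip_width: 0.413
t: 30.23
tool_pos: [0.6574, 0.0161, 0.3106]
eef_rot: [-0.492, 0.508, 0.492, 0.508]
contact_force: [0.3, -0.3, -2.3]
grip_width: 0.403
t 30.23 tcp [0.6574 0.0161 0.3106] grasp [0.6573 0.0161 0.1556] F [ 0.3 -0.3 -2.3] g 0.403
[[-0.0, -1.0, 0.031], [0.0, 0.031, 1.0], [-1.0, 0.0, 0.0]] [-0.1   0.51  0.11  1.17  0.   -1.64]
(array([ 3.96,  0.09, -0.06]), array([-0.01,  0.  , -0.05]))
```

View pics/c29.png

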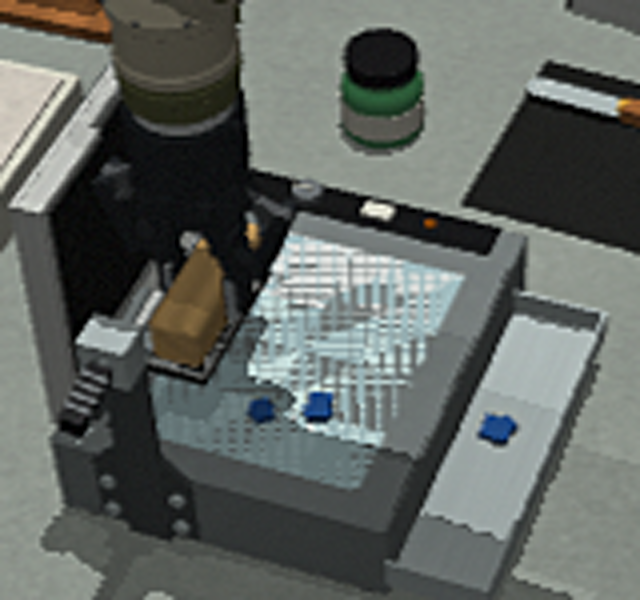

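View pics/w25.png

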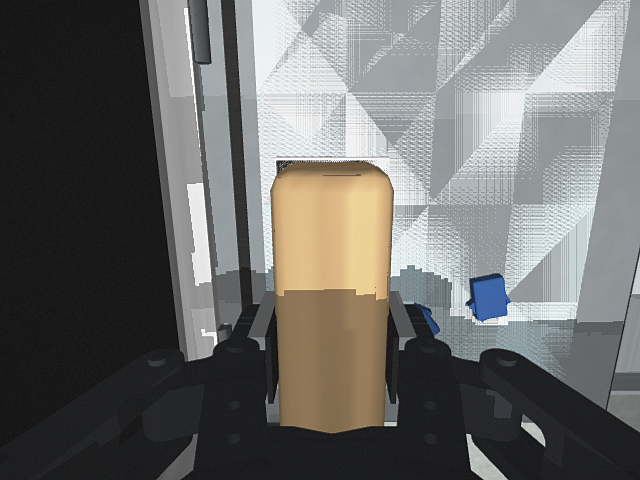

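```bash
python3 -m inch '[[1,0.1,0,0,0,0,-1],[2,0.1,0,0,0,0,-1],[3,0.1,0,0,0,0,-1],[3.7,0.1,0,0,0,0,-1],[3.9,0.1,0,0,0,0,-1]]'
python3 -m inch '[[0,0,0,0,0,0,-1],[0,0,0,0,0,0,-1]]'
python3 - <<'E'
from h import *
snap('side','s26');crop('s26',210,150,370,300,4,'c30');st()
E
```

```text
t: 30.75
tool_pos: [0.6533, 0.0149, 0.2716]
eef_rot: [-0.491, 0.509, 0.493, 0.507]
contact_force: [-5.1, -1.2, 9.6]
grip_width: 0.407
t: 30.92
tool_pos: [0.6532, 0.0148, 0.2716]
eef_rot: [-0.491, 0.509, 0.492, 0.508]
contact_force: [-0.0, 0.4, -0.5]
grip_width: 0.411
t 30.97 tcp [0.6532 0.0149 0.2716] grasp [0.6527 0.0149 0.1166] F [ 1.  -0.6 -1.8] g 0.411
[[-0.003, -0.999, 0.033], [0.0, 0.033, 0.999], [-1.0, 0.003, 0.0]] [-0.1   0.53  0.04  1.09 -0.   -1.64]
```

View pics/c30.png

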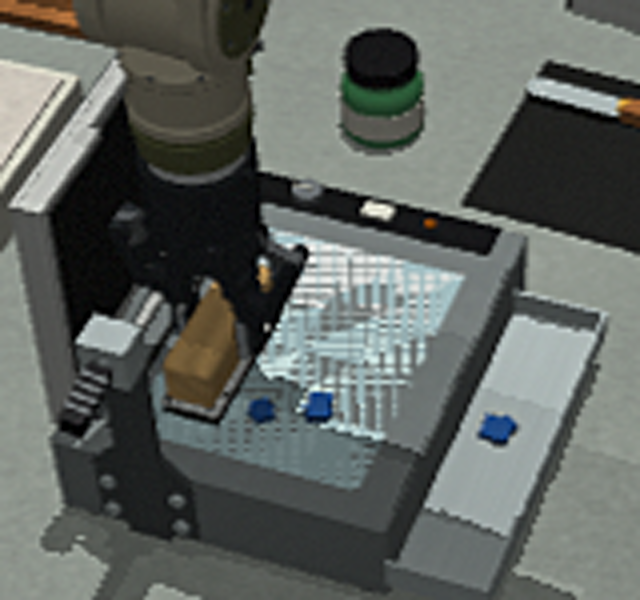

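Flakes ahead of the foot, within its width. Sweep forward.

```bash
python3 -m inch '[[-0.05,0.6,0,0,0,0,-1],[-0.05,1.2,0,0,0,0,-1],[-0.05,1.8,0,0,0,0,-1],[-0.05,2.4,0,0,0,0,-1],[-0.05,3,0,0,0,0,-1]]'
python3 -m inch '[[0,0.6,0,0,0,0,-1],[0,1.2,0,0,0,0,-1],[0,1.8,0,0,0,0,-1],[0,2.4,0,0,0,0,-1],[0,3,0,0,0,0,-1]]'
python3 -m inch '[[0,0.6,0,0,0,0,-1],[0,1.2,0,0,0,0,-1],[0,1.8,0,0,0,0,-1],[0,2.4,0,0,0,0,-1],[0,3,0,0,0,0,-1]]'
python3 - <<'E'
from h import *
snap('side','s27');crop('s27',210,150,370,300,4,'c31');st()
E
```

```text
t: 31.38
tool_pos: [0.6223, 0.0159, 0.272]
eef_rot: [-0.491, 0.509, 0.493, 0.507]
contact_force: [-0.2, -0.1, -2.1]
grip_width: 0.406
t: 31.8
tool_pos: [0.5917, 0.0169, 0.2723]
eef_rot: [-0.491, 0.509, 0.493, 0.507]
contact_force: [0.9, 0.3, -1.7]
grip_width: 0.41
t: 32.22
tool_pos: [0.5611, 0.0179, 0.2724]
eef_rot: [-0.491, 0.509, 0.493, 0.507]
contact_force: [0.6, -0.8, -2.4]
grip_width: 0.405
t 32.27 tcp [0.5601 0.018  0.2723] grasp [0.5593 0.0181 0.1173] F [-2.1  0.6 -1.1] g 0.411
[[-0.005, -0.999, 0.033], [0.0, 0.033, 0.999], [-1.0, 0.005, 0.0]] [-0.11  0.36 -0.22  0.99 -0.   -1.65]
```

View pics/c31.png

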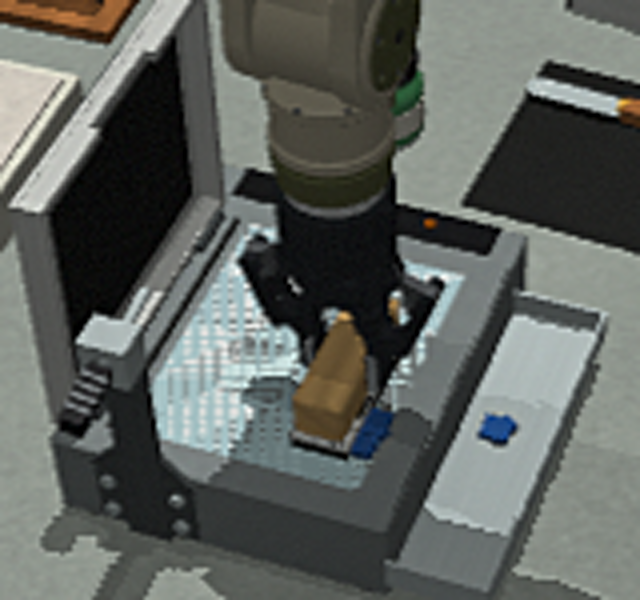

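```bash
python3 -m inch '[[0,0.6,0,0,0,0,-1],[0,1.2,0,0,0,0,-1],[0,1.8,0,0,0,0,-1],[0,2.4,0,0,0,0,-1],[0,3,0,0,0,0,-1]]'
python3 -m inch '[[0,0.6,0,0,0,0,-1],[0,1.2,0,0,0,0,-1],[0,1.8,0,0,0,0,-1],[0,2.4,0,0,0,0,-1],[0,3,0,0,0,0,-1]]'
python3 -m inch '[[0,0.5,0,0,0,0,-1],[0,0.8,0,0,0,0,-1],[0,0.8,0,0,0,0,-1]]'
python3 - <<'E'
from h import *
snap('side','s28');crop('s28',210,150,370,300,4,'c32');st()
E
```

```text
t: 32.68
tool_pos: [0.5294, 0.019, 0.2724]
eef_rot: [-0.49, 0.509, 0.493, 0.507]
contact_force: [-0.3, 0.1, -1.9]
grip_width: 0.411
t: 33.1
tool_pos: [0.4988, 0.02, 0.2726]
eef_rot: [-0.49, 0.509, 0.493, 0.507]
contact_force: [-0.1, 0.1, -1.4]
grip_width: 0.407
t: 33.35
tool_pos: [0.49, 0.0204, 0.2726]
eef_rot: [-0.49, 0.509, 0.493, 0.507]
contact_force: [0.2, 0.3, -1.8]
grip_width: 0.408
t 33.4 tcp [0.4906 0.0203 0.2727] grasp [0.4899 0.0203 0.1177] F [ 1.3  0.6 -1.9] g 0.405
[[-0.005, -0.999, 0.033], [0.0, 0.033, 0.999], [-1.0, 0.005, 0.0]] [-0.12  0.24 -0.39  0.94 -0.   -1.66]
```

View pics/c32.png

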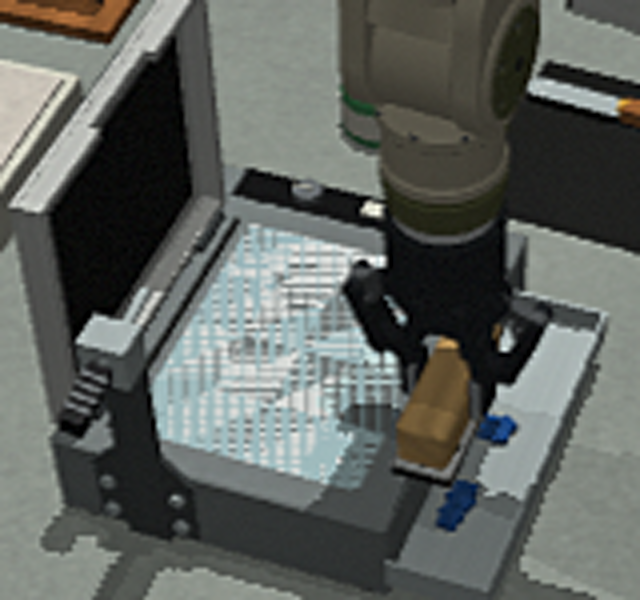

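```bash
python3 -m inch '[[-2,0,0,0,0,0,-1],[-5,0,0,0,0,0,-1],[-8,0,0,0,0,0,-1],[-9,0,-3,4,0,0,-1],[-9,0,-6,10,0,0,-1]]'
python3 - <<'E'
from h import *
snap('side','s29');crop('s29',210,150,370,300,4,'c33');snap('wrist','w29');st()
print(to([.448,-.308,.12],[0,0,-1],[.0795,.9968,0],.1915))
E
```

```text
t: 33.82
tool_pos: [0.4905, -0.0395, 0.3664]
eef_rot: [-0.447, 0.549, 0.445, 0.549]
contact_force: [1.4, -0.3, -2.2]
grip_width: 0.405
t 33.92 tcp [ 0.4899 -0.0425  0.3638] grasp [ 0.4897 -0.0429  0.2088] F [ 0.2  0.1 -2.1] g 0.407
[[-0.002, -0.977, 0.211], [-0.002, 0.211, 0.977], [-1.0, 0.001, -0.002]] [-0.25  0.17 -0.24  1.16 -0.   -1.61]
(array([  5.29,  -1.52, -26.82]), array([ 8.235e+01, -1.600e-01,  4.000e-02]))
```

View pics/c33.png

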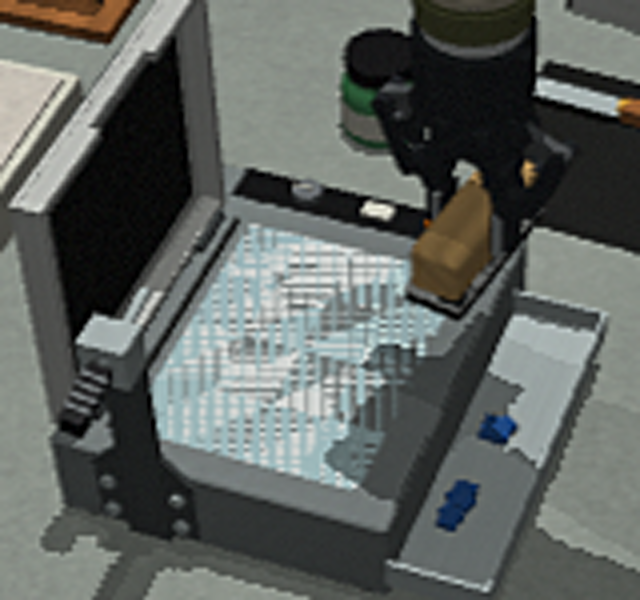

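View pics/w29.png

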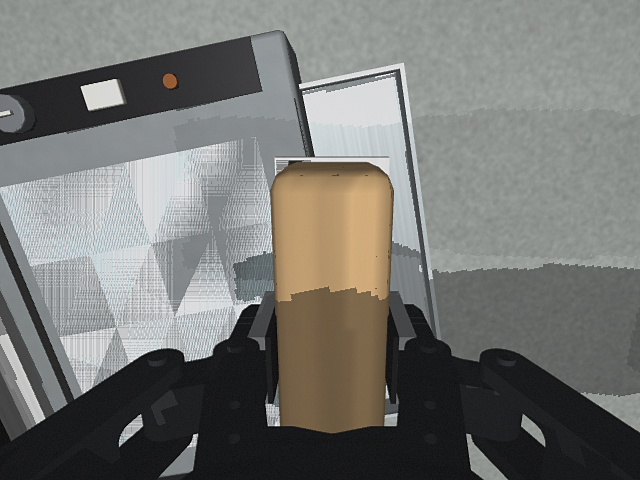

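```bash
python3 -m inch '[[0,0,-2.5,7,0,0,-1],[0,0,-5,14,0,0,-1],[0,0,-8,21,0,0,-1],[0,0,-11,28,0,0,-1],[0,0,-14,35,0,0,-1]]'
python3 - <<'E'
from h import *
st()
print(to([.448,-.308,.12],[0,0,-1],[.0795,.9968,0],.1915))
E
```

```text
t: 34.33
tool_pos: [0.4601, -0.1803, 0.3639]
eef_rot: [-0.257, 0.66, 0.256, 0.658]
contact_force: [0.2, 0.8, -2.6]
grip_width: 0.405
t 34.33 tcp [ 0.4601 -0.1803  0.3639] grasp [ 0.4599 -0.1805  0.2089] F [ 0.2  0.8 -2.6] g 0.405
[[-0.002, -0.676, 0.737], [-0.002, 0.737, 0.676], [-1.0, -0.0, -0.002]] [-0.54  0.17 -0.24  1.16 -0.   -1.28]
(array([ 5.27, -8.59, -9.52]), array([47.09, -0.12,  0.06]))
```

```bash
python3 -m inch '[[1,-1.7,-1.9,7,0,0,-1],[2,-3.4,-3.8,14,0,0,-1],[3,-5.2,-5.7,21,0,0,-1],[4,-6.9,-7.6,28,0,0,-1],[5,-8.6,-9.5,35,0,0,-1]]'
python3 -m inch '[[0,0,0,7,0,0,-1],[0,0,0,12,0,0,-1],[0,0,0,12,0,0,-1],[0,0,0,12,0,0,-1]]'
python3 - <<'E'
from h import *
st();snap('wrist','w30')
print(to([.448,-.308,.005],[0,0,-1],[.0795,.9968,0],.1915))
E
```

```text
t: 34.75
tool_pos: [0.4482, -0.309, 0.3133]
eef_rot: [-0.045, 0.706, 0.044, 0.705]
contact_force: [0.2, -0.3, -1.6]
grip_width: 0.405
t: 35.08
tool_pos: [0.4483, -0.3089, 0.3128]
eef_rot: [0.028, 0.707, -0.029, 0.706]
contact_force: [-0.5, 0.2, -1.3]
grip_width: 0.409
t 35.08 tcp [ 0.4483 -0.3089  0.3128] grasp [ 0.448  -0.309   0.1578] F [-0.5  0.2 -1.3] g 0.409
[[-0.002, 0.08, 0.997], [-0.001, 0.997, -0.08], [-1.0, -0.001, -0.002]] [-0.75  0.3  -0.2   1.07 -0.   -0.67]
(array([11.66,  0.08, -0.03]), array([-0.02, -0.1 ,  0.06]))
```

View pics/w30.png

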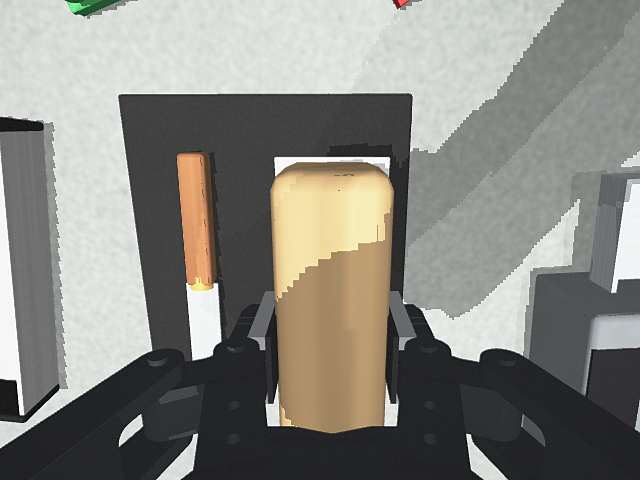

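```bash
python3 -m inch '[[3,0,0,0,0,0,-1],[6,0,0,0,0,0,-1],[9,0,0,0,0,0,-1],[11,0,0,0,0,0,-1],[11.5,0,0,0,0,0,-1]]'
python3 -m inch '[[0.2,0,0,0,0,0,-1],[0.3,0,0,0,0,0,-1]]'
```

```text
t: 35.55
tool_pos: [0.447, -0.3071, 0.1954]
eef_rot: [0.028, 0.709, -0.026, 0.704]
contact_force: [-11.0, 9.5, 29.0]
grip_width: 0.411
t: 35.72
tool_pos: [0.447, -0.3068, 0.1954]
eef_rot: [0.027, 0.709, -0.026, 0.704]
contact_force: [-9.7, 4.9, 24.9]
grip_width: 0.406
```

```bash
python3 -m inch '[[-0.1,0,0,0,0,0,-1],[-0.1,0,0,0,0,0,0.3],[-0.1,0,0,0,0,0,1],[-0.1,0,0,0,0,0,1],[-0.1,0,0,0,0,0,1]]'
python3 -m inch '[[-2,0,0,0,0,0,1],[-6,0,0,0,0,0,1],[-10,0,0,0,0,0,1],[-14,0,0,0,0,0,1],[-17,0,0,0,0,0,1]]'
python3 -m inch '[[0,0,-3,0,0,0,1],[0,0,-6,0,0,0,1],[0,0,-6,0,0,0,1],[0,0,-6,0,0,0,1]]'
python3 - <<'E'
from h import *
st();snap('wrist','w31');snap('side','s31');snap('scene','sc31')
m=np.array([.462,-.3537])
crop('s31',205,140,365,300,4,'c34');crop('sc31',190,190,370,340,4.4,'c35')
E
```

```text
t: 36.13
tool_pos: [0.4472, -0.3068, 0.1965]
eef_rot: [0.027, 0.709, -0.026, 0.704]
contact_force: [0.3, 0.1, -0.0]
grip_width: 0.949
t: 36.55
tool_pos: [0.4485, -0.3071, 0.3697]
eef_rot: [0.026, 0.708, -0.026, 0.705]
contact_force: [1.6, -0.8, -0.0]
grip_width: 1.0
t: 36.88
tool_pos: [0.3877, -0.3025, 0.3702]
eef_rot: [0.026, 0.708, -0.027, 0.705]
contact_force: [0.0, 0.1, 0.0]
grip_width: 0.999
t 36.88 tcp [ 0.3877 -0.3025  0.3702] grasp [ 0.387  -0.3026  0.2152] F [0.  0.1 0. ] g 0.999
[[-0.004, 0.075, 0.997], [-0.001, 0.997, -0.075], [-1.0, -0.001, -0.004]] [-0.83  0.17 -0.23  1.18 -0.   -0.75]
```

View pics/w31.png

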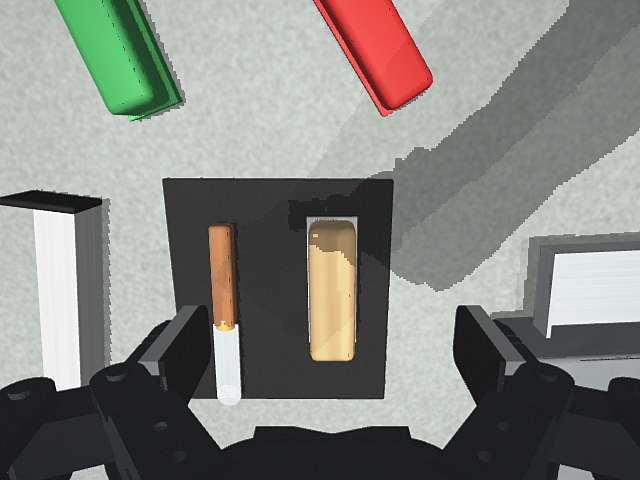

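View pics/c34.png

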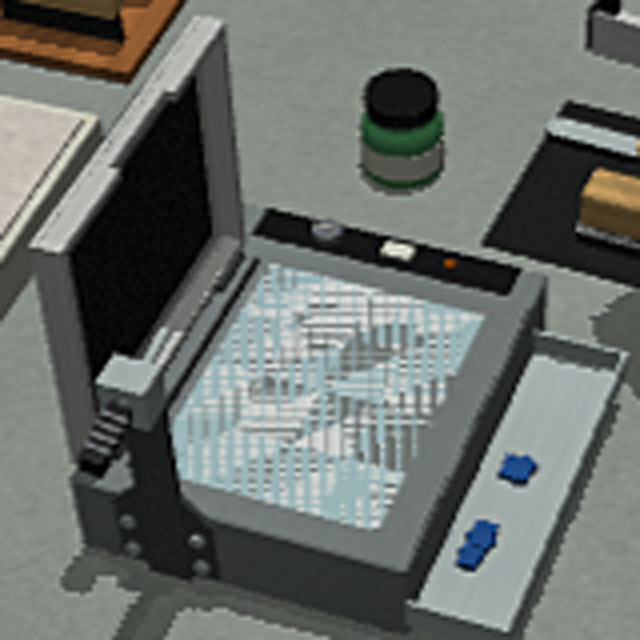

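View pics/c35.png

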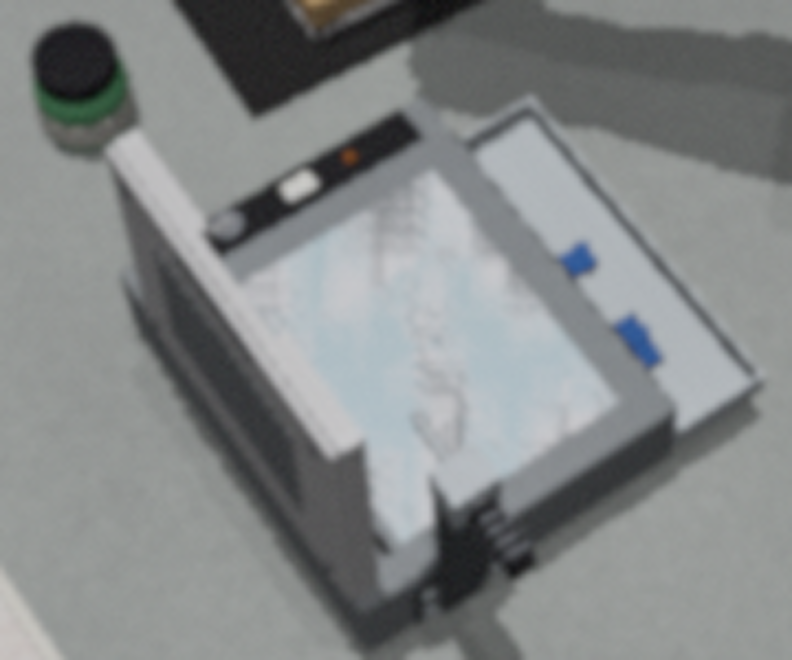

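```bash
python3 - <<'E'
from h import *
print('block edge',onz('w18',338,184.5,.216),'butt top',onz('w18',340,247,.206),'butt bottom',onz('w18',340,255,.192),'tip',onz('w18',338.5,55,.2))
q=[onz('w31',u,v,.05) for u,v in ((311,221),(356,221),(311,359),(354,359))];print('scraper',sum(q)/4)
K=(onz('w31',220,223,.018)+onz('w31',225,325,.014))/2;print('knife handle mid',K)
m=[onz('w31',u,v,.004) for u,v in ((163,179),(393,179),(384,398))];print('mat c',(m[0]+m[2])/2)
E
python3 -m inch '[[0,0,0,0,0,0,1],[0,0,0,0,0,0,1],[0,0,0,0,0,0,1]]'
```

```text
block edge [0.67013199 0.14064241 0.216     ] butt top [0.66999612 0.17883656 0.206     ] butt bottom [0.67012042 0.18842092 0.192     ] tip [0.66791225 0.0745409  0.2       ]
scraper [ 0.44231502 -0.30643401  0.05      ]
knife handle mid [ 0.43428563 -0.39854868  0.016     ]
mat c [ 0.46188309 -0.35288452  0.004     ]
t: 37.28
tool_pos: [0.3897, -0.303, 0.3694]
eef_rot: [0.026, 0.708, -0.026, 0.705]
contact_force: [0.5, -0.1, -1.1]
grip_width: 0.999
```

Run:
```python
from h import *
print(r.close_job())
```

```text
the job is handed in; nothing more can be done
None
```

The job is handed in, finished at about 37 s of the 208 s allowed. `close_job` gives no verdict, so what follows rests on my own last checks.

**What I did**
- I slid the knife blade into the slot, levered the lid up and pushed it past upright, then put the knife back on the mat.
- I pushed the lock pin through the eye until it met resistance (about 6 N).
- The scraper had been knocked about 3 cm along the mat by then, so I measured it again before gripping it. Two wipes put all three flakes I could see into the tray, and the scraper went back on the mat.

**What the last pictures showed**
- **Lid:** standing up, leaning slightly back. I judged this by eye and did not measure the angle.
- **Pin:** the tip sits about 1 mm short of the fully home position, well inside the 6 mm allowed. That was measured just after I released it. Later pictures show it still in place, with the handle drooping slightly.
- **Glass and tray:** the glass is clear and three flakes lie in the tray. No fourth flake showed in any view.
- **Mat:** the knife and the scraper both lie well inside the edges.
- **Bystanders:** the arm went near none of them and they look unmoved in the pictures, but I did not measure their positions.
- **Robot:** the gripper is open, above the mat and clear of everything.

**Disagreements**
- The side camera read about 3 pixels off against the wrist camera, so I relied on the wrist camera and on contact forces for the fits.
- Setting the scraper down on the mat pressed harder than intended, up to about 29 N vertically.

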